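Make up the cooker, tiffin and chapati sets on the cupboard flap

ROBOT

A 6-joint arm with a two-finger parallel gripper is mounted at the origin on the work surface. World frame = base frame: x ahead of the robot, y to its left, z up, the work surface at z = 0. Lengths are in mm, angles in rad, forces in N, time in s.
With the tool pointing down it reaches from about 250 to 850 mm from the base axis. Payload 12.5 kg.
Tool frame: the origin (TCP) lies midway between the tips of the shut fingers; the grasp point (between the pads) lies 19 mm behind it; y points along the fingers, x is the direction in which the jaws open and shut, and the axes are right-handed (so a half turn about y gives the same grasp; the last joint's range is limited). The gripper opens to 93 mm and grips with 3 to 60 N. Pads are 15 mm wide; open, the fingers measure 128 mm over their backs; the gripper's body (75 mm by 188 mm) begins 65 mm behind the grasp point.
Start: joints at [1.075, 0.351, 1.652, -0, 1.139, -0.085], TCP at [219.607, 504.239, 218.633] pointing down, gripper open.
Joint ranges: [-2.75, 2.75], [-0.79, 2.1], [0.01, 2.65], [-1.57, 4.71], [0.07, 3.14], [-2.87, 2.87]. Speed limits (rad/s): [2.22, 2.22, 2.79, 3.14, 3.14, 3.14].

INTERFACE

Orientations are given as a unit quaternion [w, x, y, z].
In Python, from bench import bot, capture, order gives the robot as it stands. The module is installed in compiled form; this text tells all that it offers.
- The arm moves only by the tool jog_arm, never from a script. Its argument "commands" is a list of rows, each a list of 4 numbers: the shift along the tool's x, y, z in mm, then the turn about the tool's y in rad. In form: [[x, y, z, spin], ...]. A call has 1 to 20 rows; each row shifts and turns the commanded pose from where the row before left it, along the tool's axes as they then stand; what a row does not reach is not made up. A row lasts 1/10 s, in which the tool goes at most 50 mm and 8.59 degrees, less where a joint would pass 70% of its speed; a pose out of reach is approached as far as the arm can. A call is refused whole if a number of a shift passes 50 or a number of a turn 0.15, either way. A call with a gripper value outside its range is refused whole. "claw" is the opening, from 0 (shut) to 1 (fully open), set as the call begins (left out, the last holds). The fingers move at their own pace and stop on an object; the grip force is fixed at half the most. Time passes only in rows, so rows that do not move let the fingers close. It gives the time, the measured TCP pose, the force and the opening at its end, in the units of the state.
- bot.state(): the state, without advancing time (a new reading comes with each control period).
- capture(name): name is "scene" or "top" or "wrist"; returns a dict with "image" (384x512x3 uint8, red, green, blue), "mtx" (3x3 intrinsics, pixels), "R" (3x3) and "t" (3): a world point X has camera coordinates R X + t; the wrist camera has in their place "hand_eye" (4x4, takes a point from camera to tool coordinates, whose origin is the TCP and whose axes are the tool frame's). Camera axes: x right, y down, z forward; pixel columns grow to the right and rows downward; lengths in mm; the calibration is good to about 2 mm. A picture is of the moment at which its call begins: read the wrist's pose just before it. There is no depth.
- order.hand_in(): hands the job in, once; it reports no verdict.
The state is a dict: "time": time; "qpos": joint angles; "qd": joint speeds; "tau": joint torques, N m; "ee_pos": TCP position; "tcp_rot": TCP orientation; "force": force on the tool from outside, world axes, zero at the start; "torque": the same for the moment, N m; "width": finger opening in mm.
Only numpy, scipy, OpenCV 4.12 (cv2) and the standard library are available. Lean on these libraries where they do the work, as an engineer would, in place of code of your own. Each camera call takes 0.05 s, during which the arm holds its last target.

TASK

Make up three sets from the things lying on the lowered cupboard flap. Cooker set: lay the large grey gasket ring flat on the floor of the wide steel bowl and stand the black whistle cap upright inside the ring; tiffin set: lay the small grey sealing ring flat on the floor of the straight-sided steel tiffin tier and stand the little lidded chutney pot upright inside that ring; chapati set: lay the wooden rolling pin flat across the middle of the round rolling board. Leave the glass tumbler and the spice jar where they stand, and finish with everything let go and at rest.

Things in the scene. Friction and masses are not known exactly. Their poses are not given: they have to be found in the camera images.
- gasket_mid (a point): Large grey rubber gasket ring, loose, lying flat on the flap: outside diameter 104 mm, hole diameter 82 mm, so its band is 11 mm wide, and 10 mm high; 28 to 56 g. The point is the centre of the ring, in the middle of the hole, half-way up (5 mm above its underside). z points up along the ring's axis. Wider than most grippers open: take it by the band, one finger in the hole and one outside, 46.5 mm from the point in any direction.
- seal_mid (a point): Small grey rubber sealing ring, loose, lying flat on the flap: outside diameter 78 mm, hole diameter 58 mm, so its band is 10 mm wide, and 8 mm high; 20 g. The point is the centre of the ring, in the middle of the hole, half-way up (4 mm above its underside). z points up along the ring's axis. Can be taken by the band, one finger in the hole and one outside, 34 mm from the point in any direction.
- whistle_mid (a point): Whistle cap of the pressure cooker, loose, standing upright: 48 mm high, round; a steel skirt of 26 mm diameter for the lowest 14 mm, then a black plastic body of 32 mm diameter up to 34 mm, then tapering to 20 mm at the top; 42 to 84 g. The point is on its axis, half-way up (24 mm above its foot). z points up.
- pot_mid (a point): Small lidded chutney pot of stainless steel, loose, standing upright, squat and round: 40 mm high, body 40 mm in diameter, lid (from 30 mm height up) 43 mm in diameter; 63 to 126 g. The point is on its axis, half-way up (20 mm above its foot). z points up.
- pin_mid (a point): Wooden rolling pin, loose, lying on the flap: 260 mm long in all, the middle 170 mm a cylinder of 34 mm diameter, a thin handle of 21 mm diameter at each end; 105 to 210 g. The point is its centre: half-way along, on its axis, 17 mm above what it lies on. x points along the pin; at the start it lies crosswise, within about 0.25 rad of the world's y.
- bowl: Wide shallow bowl of stainless steel, fixed, standing on the flap: flat inner floor 150 mm in diameter, sides flaring to 202 mm across the rim, 50 mm high, wall 3 mm. Origin at the centre of its underside; the inner floor is 3 mm above the origin. z points up.
- tier: One tier of a tiffin carrier, open straight-sided can of stainless steel, fixed, standing on the flap: outside diameter 140 mm, inside diameter 134 mm (126 mm at the very bottom), 60 mm high, with a small lug on each side (162 mm over the lugs, which lie along its y axis). Origin at the centre of its underside; the inner floor is 4 mm above the origin. z points up.
- board: Round wooden rolling board on three short feet, fixed, standing on the flap: 200 mm in diameter, its flat top 30 mm above the flap. Origin at the centre, at the level of the flap (underside of the feet). z points up.
- tumbler: Glass tumbler, loose, not to be moved: 78 mm high, 66 mm in diameter at the rim, 50 mm at the foot. Origin at the centre of its foot, z up.
- spice_jar: Small amber glass spice jar with a steel lid, loose, not to be moved: 72 mm high, 54 mm in diameter. Origin at the centre of its foot, z up.
Mind the look-alikes: they are no part of the job. Of the things that look like the board, take the one that is farthest to the robot's right at the start.

How it is judged:
By the outcome, as a careful person would: the job done as asked, in the order asked, and still so for the second after the job is handed in, with the robot touching nothing.
It also fails if it takes over 144 s, if anything falls off the work surface, if the arm or the gripper's body presses on something with over 40 N, if the wrist force passes 120 N, or if a joint passes its speed limit or range.

## Working session

There is one attempt and no reset: what is moved stays moved. The work goes in short steps, Python scripts to look and compute and a tool call to move; the robot and the scene stay as the last step left them, time stands still between calls to the robot, and variables do not carry over. Pictures are saved under pics/ and viewed, and the job is handed in when it is done.

Besides the shell and the picture viewer there is one more tool, called after "Emit:" by a JSON object that holds its "fn" and its "kwargs", one argument or row to a line. jog_arm: Moves the arm, as the interface text tells. Its arguments: {"type":"object","properties":{"commands":{"type":"array","items":{"type":"array","items":{"type":"number"}}},"claw":{"type":"number"}},"required":["commands"]}

```bash
mkdir -p pics; ls
cat > h.py <<'E'
import numpy as np, cv2
from bench import bot, capture, order
def save(name,fn,crop=None,s=1):
    c=capture(name); im=c["image"][:,:,::-1]
    if crop: x0,y0,x1,y1=crop; im=im[y0:y1,x0:x1]
    im=cv2.resize(im,None,fx=s,fy=s,interpolation=cv2.INTER_CUBIC)
    cv2.imwrite("pics/"+fn,im); return c
def world(c,u,v,z):
    K=np.array(c["mtx"]);R=np.array(c["R"]);t=np.array(c["t"])
    d=R.T@np.linalg.solve(K,[u,v,1.]); o=-R.T@t
    return o+d*(z-o[2])/d[2]
def proj(c,X):
    K=np.array(c["mtx"]);p=K@(np.array(c["R"])@np.array(X,float)+np.array(c["t"])); return p[:2]/p[2]
E
python3 - <<'E'
from h import *
import pickle
s=bot.state(); print(s)
a=save("top","top0.png",s=1.5); b=save("scene","scene0.png",s=1.5)
w=save("wrist","wrist0.png",s=1)
pickle.dump((a,b,w),open("cams.pkl","wb"))
for c in (a,b): print(c["mtx"],c["R"],c["t"], -np.array(c["R"]).T@np.array(c["t"]))
print(w["mtx"],w["hand_eye"])
E
```

```text
pics
{'time': 0.0, 'qpos': array([ 1.07540884e+00,  3.51233307e-01,  1.65243264e+00, -5.73841105e-06,
        1.13907206e+00, -8.46199805e-02]), 'qd': array([-3.24445625e-04,  1.49381653e-04, -4.69742715e-04, -5.81490055e-05,
       -3.34115672e-04, -1.89823068e-03]), 'tau': array([-1.17038413e-03, -4.97326720e+01, -2.85252589e+01,  6.98293140e-02,
        2.58135918e-02, -1.20129371e-04]), 'ee_pos': array([219.44702964, 503.95136365, 218.09977746]), 'tcp_rot': array([-0.59126814,  0.59165639,  0.38716523, -0.387876  ]), 'force': array([ 0.18069411, -0.63691456, -0.54396102]), 'torque': array([ 0.0085744 , -0.03983166, -0.0226696 ]), 'width': 92.81648345336681}
[[431.27353539   0.         262.57681834]
 [  0.         431.27353539 194.00839524]
 [  0.           0.           1.        ]] [[ 0.01524452 -0.99969673  0.01934044]
 [-0.99600521 -0.0168846  -0.08768422]
 [ 0.08798419 -0.01792647 -0.99596055]] [  68.49736477  556.16436826 1244.1816235 ] [ 443.43009329  100.17099222 1286.59788995]
[[416.78087614   0.         258.69935051]
 [  0.         416.78087614 190.37617648]
 [  0.           0.           1.        ]] [[ 0.02488211  0.99967873 -0.00482838]
 [ 0.62579938 -0.01934233 -0.7797442 ]
 [-0.77958708  0.01638008 -0.6260796 ]] [-110.99533976 -307.12370339 1901.5850336 ] [1677.4107525    73.87107224  950.52975058]
[[271.24349873   0.         256.99058954]
 [  0.         271.24349873 192.60957322]
 [  0.           0.           1.        ]] [[ 9.99998005e-01 -6.94080353e-04  1.87306615e-03  6.50653700e-01]
 [-1.98470609e-03 -2.39158222e-01  9.70978582e-01 -1.66137667e+02]
 [-2.25977987e-04 -9.70980362e-01 -2.39159122e-01  6.53963616e+01]
 [ 0.00000000e+00  0.00000000e+00  0.00000000e+00  1.00000000e+00]]
```

View pics/top0.png

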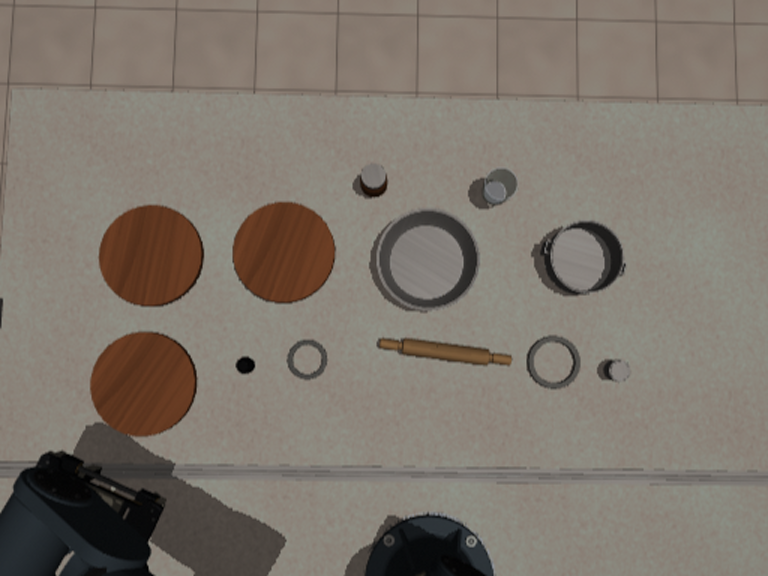

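View pics/scene0.png

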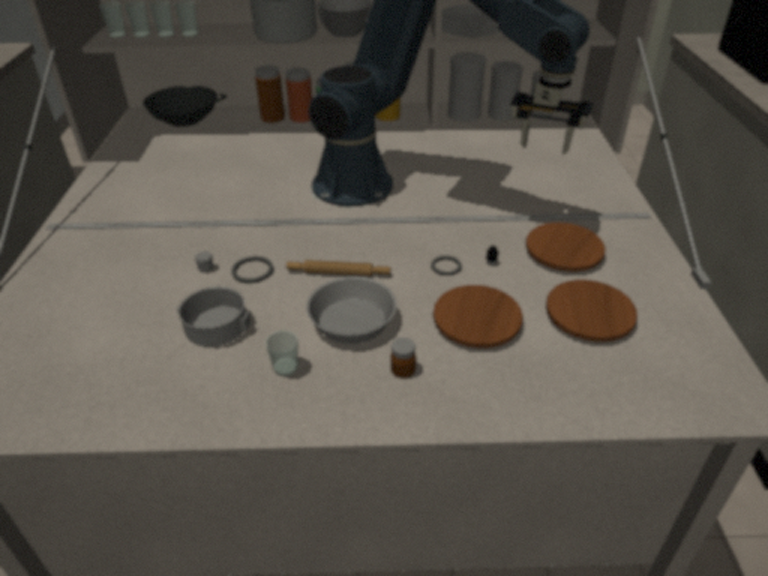

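View pics/wrist0.png

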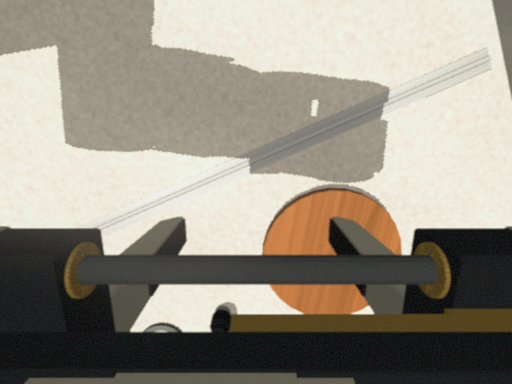

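Run:
```python
import pickle,cv2
a,b,w=pickle.load(open("cams.pkl","rb"))
im=a["image"][:,:,::-1]
cv2.imwrite("pics/c1.png",cv2.resize(im[210:270,145:235],None,fx=8,fy=8,interpolation=cv2.INTER_CUBIC))
cv2.imwrite("pics/c2.png",cv2.resize(im[210:275,245:435],None,fx=4,fy=4,interpolation=cv2.INTER_CUBIC))
cv2.imwrite("pics/c3.png",cv2.resize(im[100:215,145:430],None,fx=2.8,fy=2.8,interpolation=cv2.INTER_CUBIC))
```

```text
(no output)
```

View pics/c1.png

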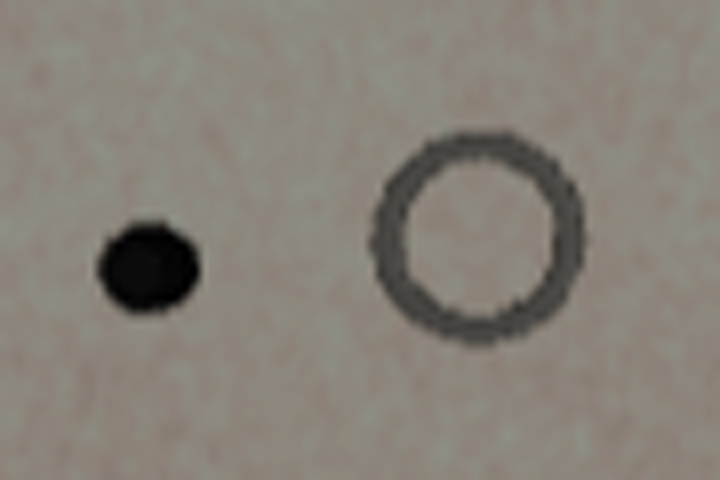

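View pics/c2.png

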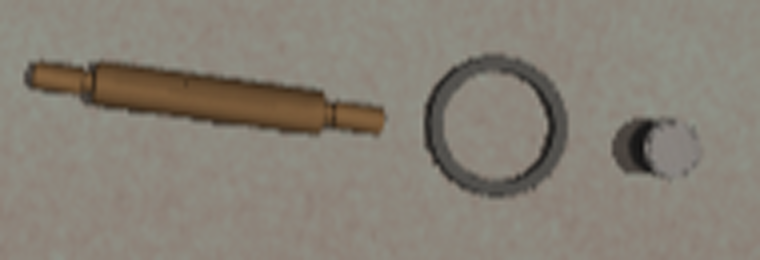

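View pics/c3.png

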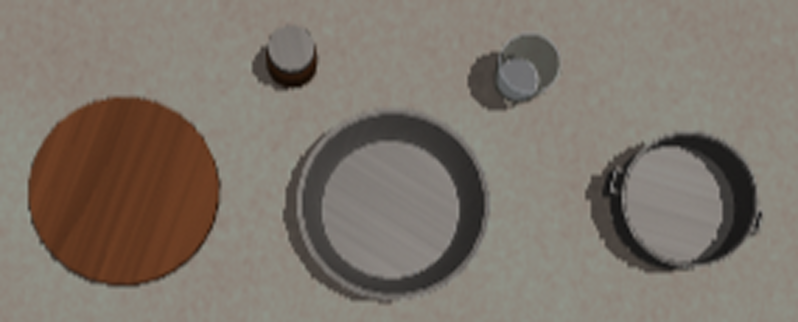

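Run:
```python
from h import *
import pickle
a,b,w=pickle.load(open("cams.pkl","rb"))
def P(n,s,ox,oy,u,v,z):
    p=world(a,(u+.5)/s-.5+ox,(v+.5)/s-.5+oy,z); print(n,p.round(1), 'scene px*1.5',(proj(b,p)*1.5).round(1))
P('whistle',8,145,210,149,268,26)
P('seal',8,145,210,478,238,8)
P('gasket',4,245,210,496,125,8)
P('pot',4,245,210,671,148,40)
for q in [(209,98),(32,75),(384,121)]: P('pin',4,245,210,*q,17)
for n,u,v,z in [('board',124,190,30),('bowlfloor',391,209,3),('bowlrim',395,204,50),('tierfl',672,206,4),('tierrim',684,200,60),('jar',292,48,72),('tumfoot',517,79,3),('tumrim',530,62,78)]:P(n,2.8,145,100,u,v,z)
from scipy.spatial.transform import Rotation as R
q=bot.state()["tcp_rot"]; M=R.from_quat([q[1],q[2],q[3],q[0]]).as_matrix(); print(M)
```

```text
whistle [407.5 362.8  26. ] scene px*1.5 [492. 254.]
seal [419.7 246.5   8. ] scene px*1.5 [446.  263.5]
gasket [ 422.3 -239.2    8. ] scene px*1.5 [252.2 267.8]
pot [ 408.2 -357.6   40. ] scene px*1.5 [203.4 255. ]
pin [439.1 -25.2  17. ] scene px*1.5 [337.4 267.3]
pin [453.9 105.   17. ] scene px*1.5 [390.1 270. ]
pin [ 424.2 -154.1   17. ] scene px*1.5 [285.9 264.7]
board [628.7 294.6  30. ] scene px*1.5 [477.1 311.2]
bowlfloor [617.3  12.7   3. ] scene px*1.5 [351.5 319.3]
bowlrim [616.2  11.8  50. ] scene px*1.5 [350.2 303.2]
tierfl [ 625.8 -290.2    4. ] scene px*1.5 [216.7 324.2]
tierrim [ 624.3 -285.6   60. ] scene px*1.5 [214.4 304.8]
jar [772.5 120.8  72. ] scene px*1.5 [402.3 344.2]
tumfoot [ 761.9 -122.7    3. ] scene px*1.5 [285.1 366.9]
tumrim [ 761.3 -123.    78. ] scene px*1.5 [281.  340.7]
[[ 3.99358380e-01 -4.33169918e-04 -9.16794795e-01]
 [ 9.16794464e-01 -7.84309324e-04  3.99358606e-01]
 [-8.92040841e-04 -9.99999599e-01  8.39072816e-05]]
```

Only the rolling board has look-alikes. The three boards in the top view, in 1.5x pixels, are at (151,255), (143,383) and (284,252). Image right is the robot's right, so the one at (284,252) fits; the c3 crop confirms it, at about (629,295). Next I'll turn the tool to yaw 0.

Emit:
{"fn": "jog_arm", "kwargs": {
  "commands": [
    [0,0,0,0.145],
    [0,0,0,0.145],
    [0,0,0,0.145],
    [0,0,0,0.145],
    [0,0,0,0.145],
    [0,0,0,0.145],
    [0,0,0,0.145],
    [0,0,0,0.145],
    [0,0,0,0]
  ],
  "claw": 0.6
}}

```text
time: 1.05
ee_pos: [219.6, 504.1, 218.4]
tcp_rot: [-0.707, 0.707, -0.001, 0.001]
force: [-0.2, 0.0, 0.1]
width: 55.7
```

Emit:
{"fn": "jog_arm", "kwargs": {
  "commands": [
    [8,4,-20,0],
    [8,4,-38,0],
    [8,4,-40,0],
    [8,4,-40,0],
    [8,4,-40,0],
    [8,4,-40,0],
    [8,4,-40,0],
    [8,4,-40,0],
    [8,4,-40,0],
    [8,4,-40,0],
    [8,4,-40,0],
    [8,4,-40,0],
    [8,4,-40,0],
    [8,4,-40,0],
    [8,4,-40,0],
    [8,4,-40,0],
    [8,4,-40,0],
    [8,4,-40,0],
    [8,4,-30,0],
    [4,4,-15,0]
  ]
}}

```text
time: 3.05
ee_pos: [375.9, -240.9, 138.4]
tcp_rot: [-0.707, 0.707, 0.001, -0.001]
force: [-0.1, 0.7, -0.2]
width: 55.7
```

Run:
```python
from h import *
s=bot.state();print(s["ee_pos"],s["tcp_rot"])
c=save("wrist","w1.png",s=1.5)
```

```text
[ 375.92928193 -240.93850644  138.38163759] [-7.06955537e-01  7.07257004e-01  9.58942576e-04 -6.91710119e-04]
```

View pics/w1.png

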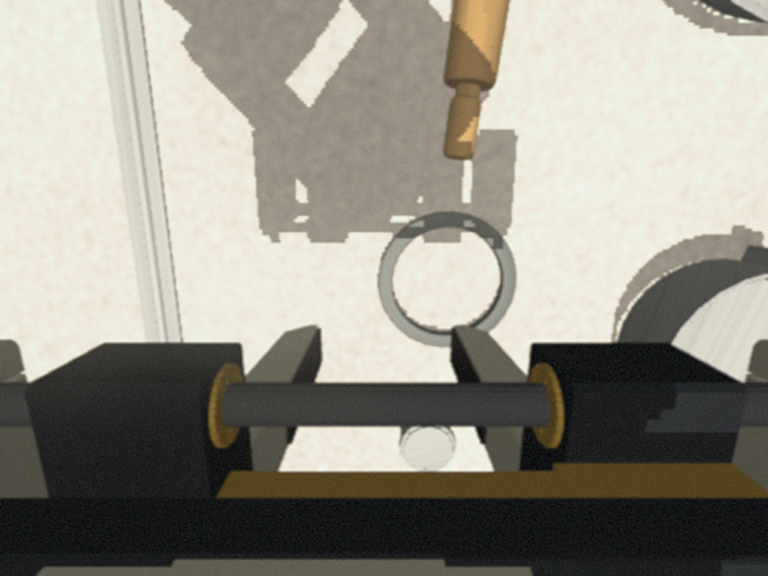

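```bash
cat >> h.py <<'E'
from scipy.spatial.transform import Rotation as Rot
def wristw(c,s,u,v,z):
    q=s["tcp_rot"];M=Rot.from_quat([q[1],q[2],q[3],q[0]]).as_matrix();H=np.array(c["hand_eye"])
    d=M@H[:3,:3]@np.linalg.solve(np.array(c["mtx"]),[u,v,1.]);o=M@H[:3,3]+s["ee_pos"]
    return (o+d*(z-o[2])/d[2]).round(1)
E
python3 - <<'E'
from h import *
s=bot.state();c=capture("wrist")
print(wristw(c,s,447/1.5-.17,278.5/1.5-.17,8), wristw(c,s,427/1.5-.17,445/1.5-.17,40),wristw(c,s,458/1.5,155/1.5,17))
E
```

```text
[ 422.7 -239.3    8. ] [ 407.6 -357.9   40. ] [ 425.7 -152.6   17. ]
```

The wrist view (w1, 1.5x) shows the gasket centred at (447,278) and the pot lid at (427,445). Both agree with the top view within 0.5 mm. I'll descend onto the gasket band.

Emit:
{"fn": "jog_arm", "kwargs": {
  "commands": [
    [0,20,1.5,0],
    [0,30,0,0],
    [0,30,0,0],
    [0,25,0,0],
    [0,15,0,0],
    [0,8,0,0],
    [0,4,0,0],
    [0,2.5,0,0],
    [0,0,0,0],
    [0,0,0,0]
  ]
}}

```text
time: 4.15
ee_pos: [375.9, -237.4, 4.7]
tcp_rot: [-0.707, 0.707, 0.0, 0.0]
force: [0.5, -0.3, -0.1]
width: 55.6
```

Emit:
{"fn": "jog_arm", "kwargs": {
  "commands": [
    [0,0,0,0],
    [0,0,0,0],
    [0,0,0,0],
    [0,0,0,0],
    [0,0,0,0],
    [0,0,0,0],
    [0,0,0,0],
    [0,0,0,0],
    [0,0,0,0],
    [0,0,0,0]
  ],
  "claw": 0
}}

```text
time: 5.15
ee_pos: [375.6, -237.3, 4.1]
tcp_rot: [0.707, -0.707, 0.0, -0.0]
force: [0.5, 0.7, -0.9]
width: 10.1
```

Emit:
{"fn": "jog_arm", "kwargs": {
  "commands": [
    [0,-5,0,0],
    [0,-10,0,0],
    [0,-20,0,0],
    [0,-25,0,0],
    [0,-25,0,0],
    [0,-20,0,0],
    [0,-10,0,0],
    [0,0,0,0],
    [0,0,0,0]
  ]
}}

```text
time: 6.05
ee_pos: [375.3, -237.0, 118.7]
tcp_rot: [0.707, -0.707, 0.0, 0.0]
force: [0.6, 0.2, -0.6]
width: 10.1
```

Run:
```python
from h import *
s=bot.state();print(s["ee_pos"],s["width"])
c=save("wrist","w2.png",s=1.5)
```

```text
[ 375.31353029 -237.04700235  118.7097274 ] 10.109354217385574
```

View pics/w2.png

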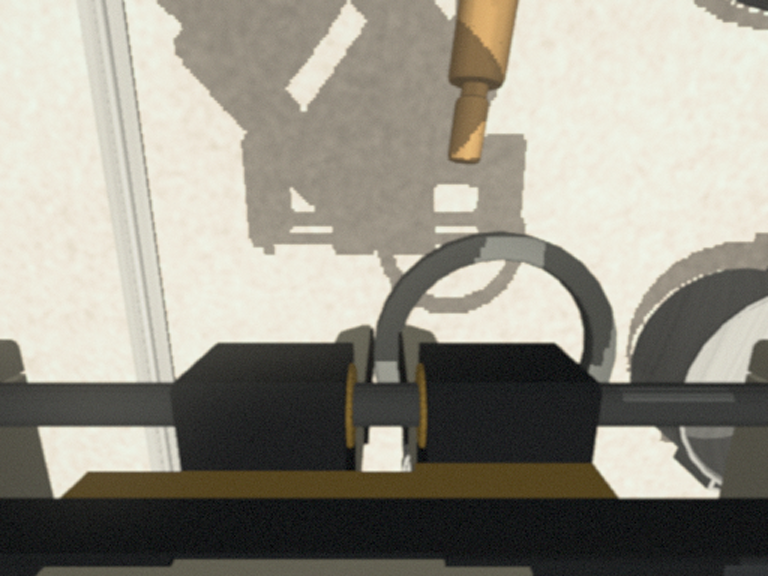

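Run:
```python
from h import *
s=bot.state();c=capture("wrist")
for z in (115,120,125): print(wristw(c,s,494/1.5-.17,350/1.5-.17,z)-s["ee_pos"],wristw(c,s,494/1.5-.17,232/1.5-.17,z)-s["ee_pos"])
```

```text
[48.79768284 -3.14209844 -3.40576575] [45.59768284 49.15790156 -3.40576575]
[47.39768284 -1.14209844  1.59423425] [44.19768284 49.65790156  1.59423425]
[45.99768284  0.95790156  6.59423425] [42.89768284 50.15790156  6.59423425]
```

Emit:
{"fn": "jog_arm", "kwargs": {
  "commands": [
    [8,0,10,0],
    [15,0,20,0],
    [20,0,25,0],
    [20,0,25,0],
    [20,0,25,0],
    [20,0,25,0],
    [20,0,25,0],
    [20,0,25,0],
    [20,0,25,0],
    [16,0,20,0],
    [10,0,15,0],
    [5.5,0,10.5,0],
    [0,0,0,0],
    [0,0,0,0],
    [0,0,0,0]
  ]
}}

```text
time: 7.65
ee_pos: [569.7, 12.5, 119.1]
tcp_rot: [-0.707, 0.707, -0.0, 0.0]
force: [-0.1, -0.3, -1.1]
width: 10.2
```

Emit:
{"fn": "jog_arm", "kwargs": {
  "commands": [
    [0,10,0,0],
    [0,20,0,0],
    [0,20,0,0],
    [0,20,0,0],
    [0,15,0,0],
    [0,10,0,0],
    [0,5,0,0],
    [0,5,0,0],
    [0,0,0,0],
    [0,0,0,0]
  ]
}}

```text
time: 8.65
ee_pos: [570.4, 13.2, 14.6]
tcp_rot: [-0.707, 0.707, 0.0, 0.0]
force: [0.6, 0.4, -0.2]
width: 10.8
```

Run:
```python
from h import *
s=bot.state();print(s["ee_pos"],s["width"],s["force"])
c=save("wrist","w3.png",s=1.5);save("top","t3.png",(235,120,335,220),s=6)
```

```text
[570.4282039   13.23831312  14.60079788] 10.777007482853572 [ 0.61241558  0.38846101 -0.20370098]
```

View pics/w3.png

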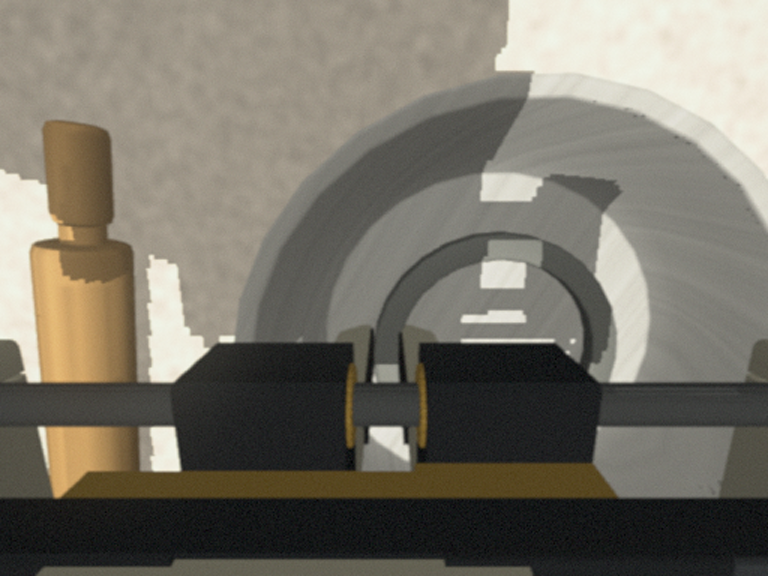

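View pics/t3.png

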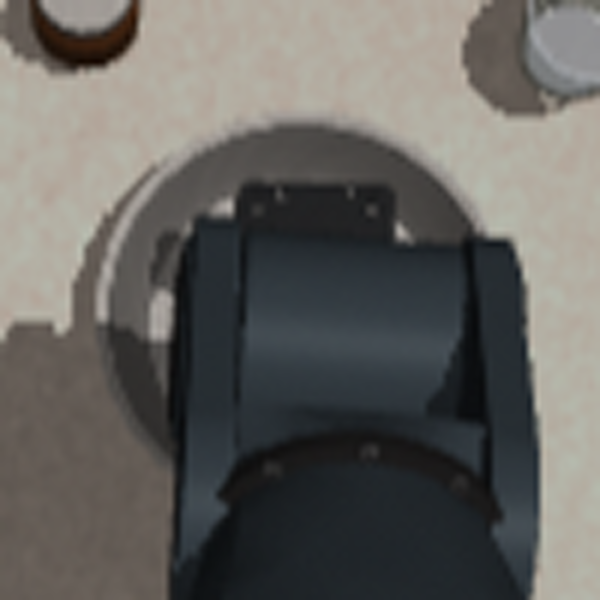

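The wrist view shows the gasket held level and centred over the bowl floor. I'll lower it the last bit and release.

Emit:
{"fn": "jog_arm", "kwargs": {
  "commands": [
    [0,3,0,0],
    [0,2,0,0],
    [0,1.5,0,0],
    [0,0,0,0],
    [0,0,0,0]
  ]
}}

```text
time: 9.25
ee_pos: [570.1, 13.2, 7.6]
tcp_rot: [0.707, -0.707, 0.0, 0.0]
force: [-0.3, -0.2, -0.6]
width: 10.3
```

Emit:
{"fn": "jog_arm", "kwargs": {
  "commands": [
    [0,0,0,0],
    [0,0,0,0],
    [0,0,0,0],
    [0,0,0,0],
    [0,0,0,0]
  ],
  "claw": 0.24
}}

```text
time: 9.75
ee_pos: [570.1, 13.2, 7.7]
tcp_rot: [-0.707, 0.707, 0.0, 0.0]
force: [-0.5, -0.9, 0.5]
width: 22.4
```

Emit:
{"fn": "jog_arm", "kwargs": {
  "commands": [
    [0,-5,0,0],
    [0,-15,0,0],
    [0,-25,0,0],
    [0,-35,0,0],
    [0,-35,0,0],
    [0,-25,0,0],
    [0,0,0,0]
  ]
}}

```text
time: 10.45
ee_pos: [571.9, 13.2, 152.4]
tcp_rot: [-0.707, 0.707, 0.002, 0.002]
force: [1.0, 0.5, -0.7]
width: 22.5
```

Run:
```python
from h import *
s=bot.state();print(s["ee_pos"],s["width"],s["force"])
c=save("wrist","w4.png",s=1.5)
```

```text
[571.94404256  13.17772153 152.35653286] 22.54333245482782 [ 1.02956249  0.49176325 -0.66912142]
```

View pics/w4.png

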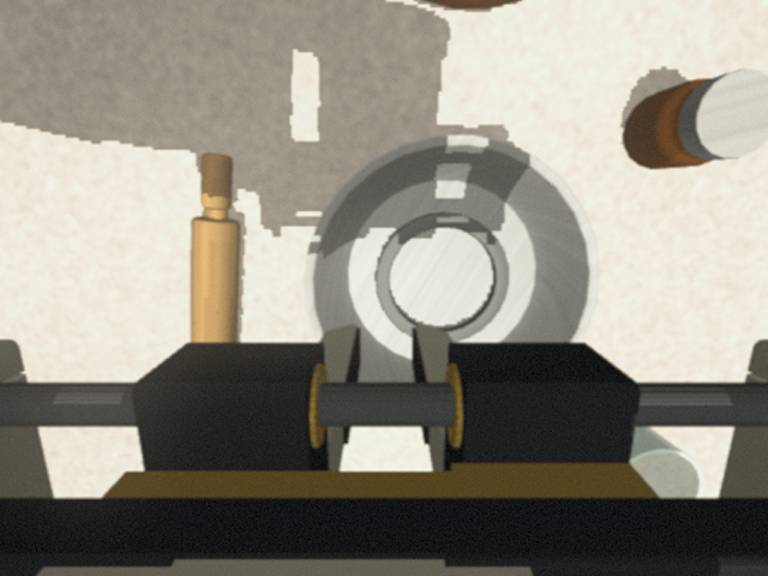

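The gasket lies flat and concentric with the bowl floor: ring columns 376 to 509, floor columns 349 to 535. Next is the whistle.

Emit:
{"fn": "jog_arm", "kwargs": {
  "commands": [
    [-8,0,15,0],
    [-12,0,25,0],
    [-15,0,30,0],
    [-15,0,32,0],
    [-15,0,32,0],
    [-15,0,32,0],
    [-15,0,32,0],
    [-15,0,32,0],
    [-15,0,32,0],
    [-14,0,30,0],
    [-12,0,28,0],
    [-8,0,20,0],
    [-5,0,9.5,0],
    [0,0,0,0],
    [0,0,0,0]
  ],
  "claw": 0.6
}}

```text
time: 12.0
ee_pos: [405.8, 362.1, 147.2]
tcp_rot: [-0.707, 0.707, -0.0, -0.0]
force: [-0.1, 0.5, 0.7]
width: 55.5
```

Run:
```python
from h import *
s=bot.state();print(s["ee_pos"],s["width"],s["force"])
c=save("wrist","w5.png",s=1.5)
```

```text
[405.80994823 362.09921991 147.15633298] 55.51825190914417 [-0.11247261  0.45849223  0.67444954]
```

View pics/w5.png

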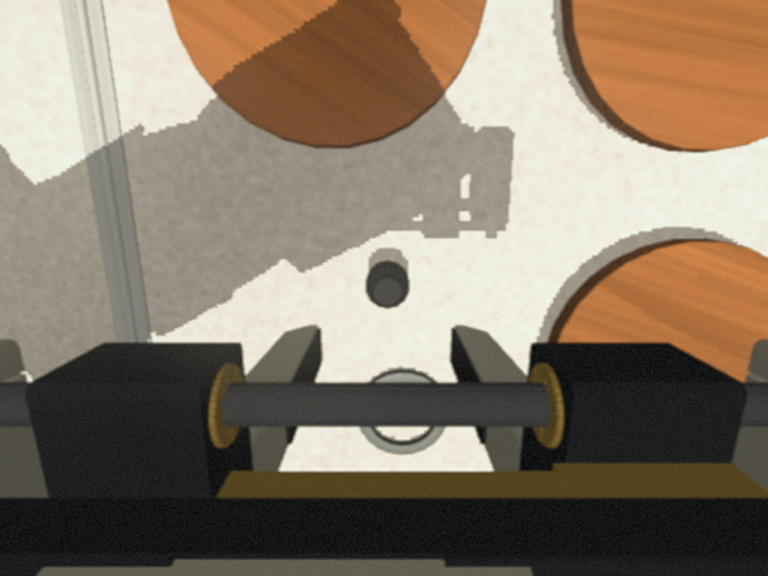

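Run:
```python
from h import *
s=bot.state();c=capture("wrist")
print(wristw(c,s,387/1.5-.17,291/1.5-.17,48),wristw(c,s,387.5/1.5-.17,283.5/1.5-.17,28))
```

```text
[407.7 362.   48. ] [408.2 362.6  28. ]
```

Emit:
{"fn": "jog_arm", "kwargs": {
  "commands": [
    [2,15,0.4,0],
    [0,25,0,0],
    [0,30,0,0],
    [0,25,0,0],
    [0,20,0,0],
    [0,12,0,0],
    [0,6,0,0],
    [0,3,0,0],
    [0,0,0,0],
    [0,0,0,0]
  ]
}}

```text
time: 13.1
ee_pos: [408.5, 363.4, 12.4]
tcp_rot: [0.707, -0.707, -0.0, -0.0]
force: [0.6, 0.2, 0.3]
width: 55.8
```

Emit:
{"fn": "jog_arm", "kwargs": {
  "commands": [
    [0,0,0,0],
    [0,0,0,0],
    [0,0,0,0],
    [0,0,0,0],
    [0,0,0,0],
    [0,0,0,0],
    [0,0,0,0]
  ],
  "claw": 0
}}

```text
time: 13.8
ee_pos: [408.1, 363.2, 11.8]
tcp_rot: [0.707, -0.707, -0.0, -0.0]
force: [-1.1, 0.8, 5.0]
width: 30.9
```

Emit:
{"fn": "jog_arm", "kwargs": {
  "commands": [
    [0,-4,0,0],
    [0,-10,0,0],
    [0,-20,0,0],
    [0,-25,0,0],
    [0,-25,0,0],
    [0,-20,0,0],
    [0,-10,0,0],
    [0,0,0,0],
    [0,0,0,0]
  ]
}}

```text
time: 14.7
ee_pos: [407.8, 362.9, 125.0]
tcp_rot: [-0.707, 0.707, -0.0, -0.0]
force: [0.4, -0.1, -0.5]
width: 31.2
```

Run:
```python
from h import *
s=bot.state();print(s["ee_pos"],s["width"],s["force"])
c=save("wrist","w6.png",s=1.5)
```

```text
[407.81243241 362.88503283 125.04146089] 31.223221851014067 [ 0.44238715 -0.08566778 -0.47220632]
```

View pics/w6.png

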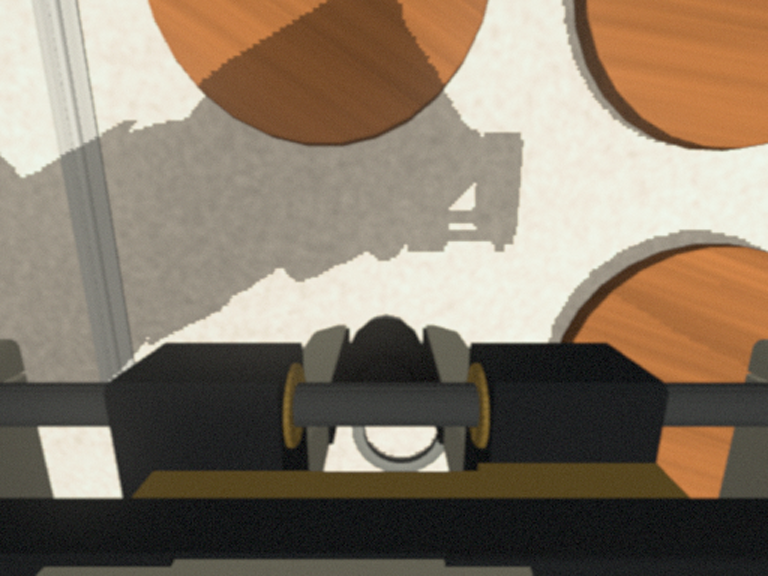

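Emit:
{"fn": "jog_arm", "kwargs": {
  "commands": [
    [8,0,-15,0],
    [14,0,-25,0],
    [18,0,-30,0],
    [20,0,-32,0],
    [20,0,-32,0],
    [20,0,-32,0],
    [20,0,-32,0],
    [20,0,-32,0],
    [20,0,-32,0],
    [18,0,-30,0],
    [15,0,-28,0],
    [10,0,-20,0],
    [6,0,-11,0],
    [0,0,0,0],
    [0,0,0,0],
    [0,0,0,0]
  ]
}}

```text
time: 16.35
ee_pos: [616.6, 13.2, 125.4]
tcp_rot: [0.707, -0.707, -0.0, 0.001]
force: [0.3, 0.1, -0.8]
width: 31.4
```

Emit:
{"fn": "jog_arm", "kwargs": {
  "commands": [
    [0,10,0,0],
    [0,20,0,0],
    [0,25,0,0],
    [0,20,0,0],
    [0,12,0,0],
    [0,8,0,0],
    [0,5,0,0],
    [0,0,0,0],
    [0,0,0,0],
    [0,0,0,0]
  ]
}}

```text
time: 17.35
ee_pos: [617.5, 12.1, 26.3]
tcp_rot: [-0.707, 0.707, 0.0, 0.0]
force: [0.4, -0.6, -0.7]
width: 31.1
```

Run:
```python
from h import *
s=bot.state();print(s["ee_pos"],s["width"],s["force"])
c=save("wrist","w7.png",s=1.5)
```

```text
[617.52981318  12.10171609  26.34178853] 31.08071234862257 [ 0.37167698 -0.605154   -0.68223806]
```

View pics/w7.png

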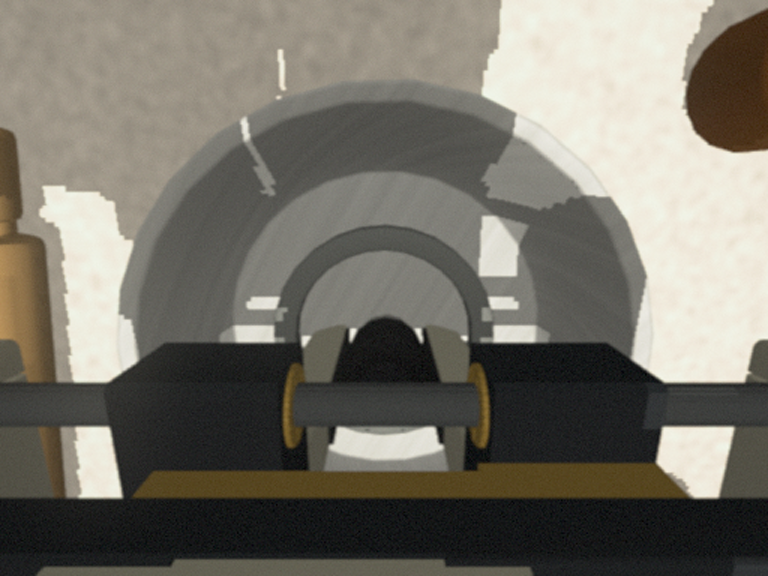

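The whistle is upright over the ring centre. I'll lower 11 mm in small steps and check the force before I let go.

Emit:
{"fn": "jog_arm", "kwargs": {
  "commands": [
    [0,4,0,0],
    [0,3,0,0],
    [0,2,0,0],
    [0,1.5,0,0],
    [0,0,0,0],
    [0,0,0,0],
    [0,0,0,0]
  ]
}}

```text
time: 18.1
ee_pos: [617.1, 12.1, 15.1]
tcp_rot: [-0.707, 0.707, 0.0, 0.0]
force: [-0.2, 0.8, -0.5]
width: 31.3
```

Emit:
{"fn": "jog_arm", "kwargs": {
  "commands": [
    [0,0.7,0,0],
    [0,0,0,0],
    [0,0,0,0]
  ]
}}

```text
time: 18.4
ee_pos: [617.2, 12.1, 14.8]
tcp_rot: [-0.707, 0.707, 0.0, 0.0]
force: [-1.8, 0.7, 5.4]
width: 31.3
```

Emit:
{"fn": "jog_arm", "kwargs": {
  "commands": [
    [0,0,0,0],
    [0,0,0,0],
    [0,0,0,0],
    [0,0,0,0],
    [0,0,0,0]
  ],
  "claw": 0.5
}}

```text
time: 18.9
ee_pos: [617.1, 12.1, 14.3]
tcp_rot: [-0.707, 0.707, -0.0, -0.0]
force: [-0.9, 0.5, -0.9]
width: 46.6
```

Emit:
{"fn": "jog_arm", "kwargs": {
  "commands": [
    [0,-5,0,0],
    [0,-15,0,0],
    [0,-25,0,0],
    [0,-35,0,0],
    [0,-35,0,0],
    [0,-15,0,0],
    [0,0,0,0],
    [0,0,0,0]
  ]
}}

```text
time: 19.7
ee_pos: [616.6, 12.2, 143.6]
tcp_rot: [0.707, -0.707, 0.0, 0.0]
force: [-1.1, -0.7, -0.1]
width: 46.6
```

Run:
```python
from h import *
s=bot.state();print(s["ee_pos"],s["width"],s["force"])
c=save("wrist","w8.png",s=1.5)
```

```text
[616.5800504   12.17064694 143.55864178] 46.55303179986772 [-1.14941914 -0.65850334 -0.09866335]
```

View pics/w8.png

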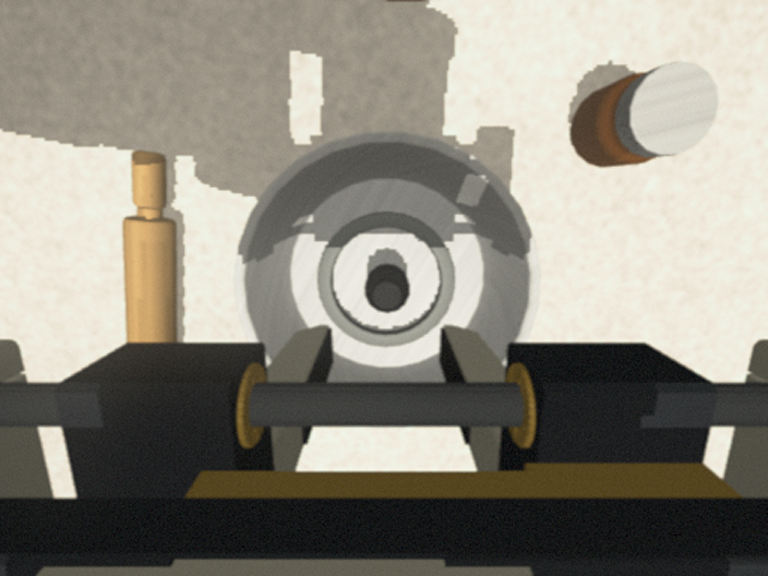

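The whistle stands upright in the centre of the ring. Now the seal.

Emit:
{"fn": "jog_arm", "kwargs": {
  "commands": [
    [-10,0,10,0],
    [-20,0,20,0],
    [-24,0,24,0],
    [-24,0,24,0],
    [-24,0,24,0],
    [-24,0,24,0],
    [-24,0,24,0],
    [-24,0,24,0],
    [-22,0,22,0],
    [-18,0,18,0],
    [-12,0,12,0],
    [-5,0,8,0],
    [0,0,0,0],
    [0,0,0,0],
    [0,0,0,0]
  ],
  "claw": 0.45
}}

```text
time: 21.25
ee_pos: [386.4, 245.7, 144.2]
tcp_rot: [-0.707, 0.707, -0.0, 0.0]
force: [0.1, 0.7, 0.5]
width: 41.7
```

Run:
```python
from h import *
s=bot.state();print(s["ee_pos"],s["width"],s["force"])
c=save("wrist","w9.png",s=1.5)
```

```text
[386.42793269 245.65984675 144.24013505] 41.71285692919235 [0.07733708 0.74180975 0.48912361]
```

View pics/w9.png

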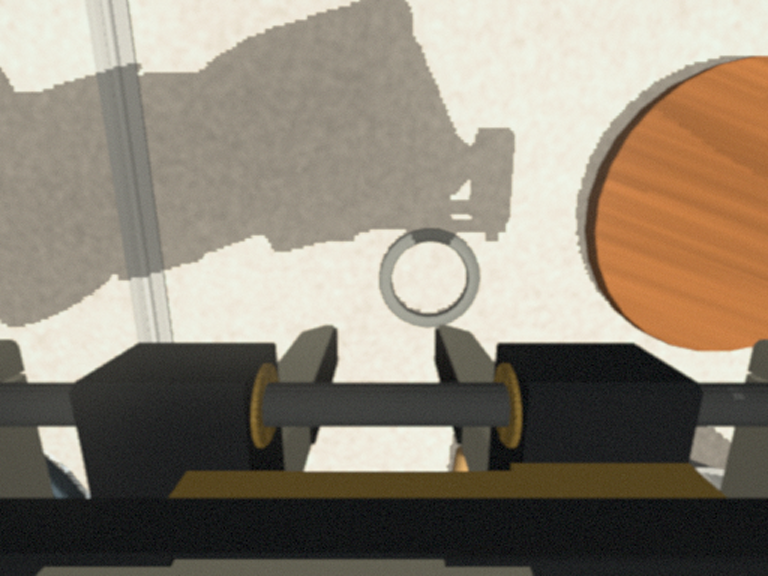

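Run:
```python
from h import *
s=bot.state();c=capture("wrist")
print(wristw(c,s,429.5/1.5-.17,277.5/1.5-.17,6)); print(bot.state()["ee_pos"])
```

```text
[420.8 246.7   6. ]
[386.47516605 245.68595262 144.32152101]
```

Emit:
{"fn": "jog_arm", "kwargs": {
  "commands": [
    [0,15,0.9,0],
    [0,25,0,0],
    [0,30,0,0],
    [0,28,0,0],
    [0,20,0,0],
    [0,12,0,0],
    [0,6,0,0],
    [0,4,0,0],
    [0,0.5,0,0],
    [0,0,0,0],
    [0,0,0,0]
  ]
}}

```text
time: 22.45
ee_pos: [386.4, 247.2, 4.5]
tcp_rot: [0.707, -0.707, -0.0, -0.0]
force: [0.9, -0.6, -0.4]
width: 41.7
```

Emit:
{"fn": "jog_arm", "kwargs": {
  "commands": [
    [0,0,0,0],
    [0,0,0,0],
    [0,0,0,0],
    [0,0,0,0],
    [0,0,0,0],
    [0,0,0,0],
    [0,0,0,0]
  ],
  "claw": 0
}}

```text
time: 23.15
ee_pos: [386.1, 247.0, 4.0]
tcp_rot: [-0.707, 0.707, 0.0, 0.0]
force: [-0.3, -0.5, 2.4]
width: 9.5
```

Emit:
{"fn": "jog_arm", "kwargs": {
  "commands": [
    [0,-4,0,0],
    [0,-10,0,0],
    [0,-20,0,0],
    [0,-25,0,0],
    [0,-25,0,0],
    [0,-20,0,0],
    [0,-10,0,0],
    [0,0,0,0],
    [0,0,0,0]
  ]
}}

```text
time: 24.05
ee_pos: [385.8, 246.9, 117.5]
tcp_rot: [-0.707, 0.707, -0.0, -0.0]
force: [-0.2, 0.6, -0.8]
width: 9.3
```

Run:
```python
from h import *
s=bot.state();print(s["ee_pos"],s["width"],s["force"])
c=save("wrist","w10.png",s=1.5)
```

```text
[385.82716491 246.88029455 117.52005016] 9.280058485705528 [-0.22686787  0.59447679 -0.80039358]
```

View pics/w10.png

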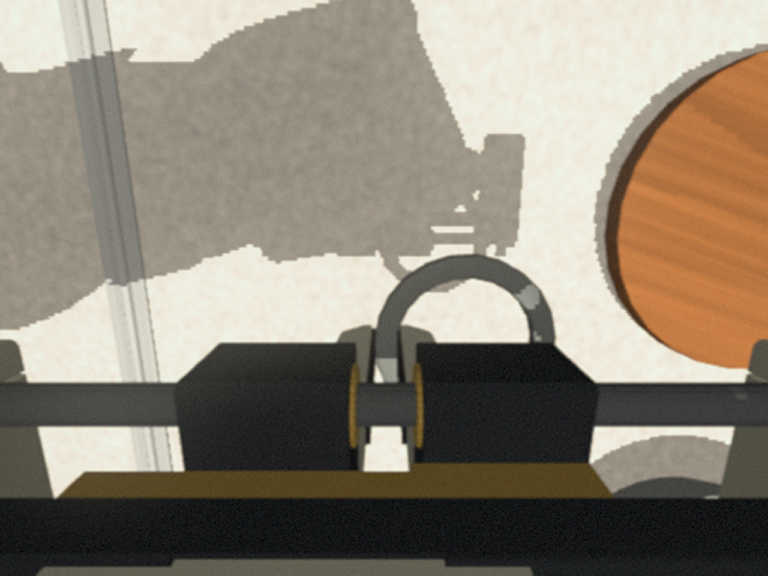

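Emit:
{"fn": "jog_arm", "kwargs": {
  "commands": [
    [5,0,-12,0],
    [10,0,-25,0],
    [12,0,-32,0],
    [12,0,-32,0],
    [12,0,-32,0],
    [12,0,-32,0],
    [12,0,-32,0],
    [12,0,-32,0],
    [12,0,-32,0],
    [12,0,-32,0],
    [12,0,-32,0],
    [12,0,-32,0],
    [12,0,-32,0],
    [12,0,-32,0],
    [12,0,-32,0],
    [12,0,-32,0],
    [12,0,-28,0],
    [9,0,-16,0],
    [0,0,-6,0],
    [0,0,0,0]
  ]
}}

```text
time: 26.1
ee_pos: [589.1, -288.6, 116.9]
tcp_rot: [0.707, -0.707, 0.001, 0.0]
force: [0.7, 0.2, -0.2]
width: 9.0
```

Emit:
{"fn": "jog_arm", "kwargs": {
  "commands": [
    [0,0,0,0],
    [0,0,0,0]
  ]
}}

```text
time: 26.3
ee_pos: [589.8, -287.1, 117.9]
tcp_rot: [0.707, -0.707, -0.0, 0.0]
force: [0.4, 0.6, -1.2]
width: 9.4
```

Run:
```python
from h import *
s=bot.state();print(s["ee_pos"],s["width"],s["force"])
c=save("wrist","w11.png",s=1.5)
```

```text
[ 589.7616942  -287.13684956  117.90789169] 9.394241818576766 [ 0.37304008  0.57790776 -1.15513367]
```

View pics/w11.png

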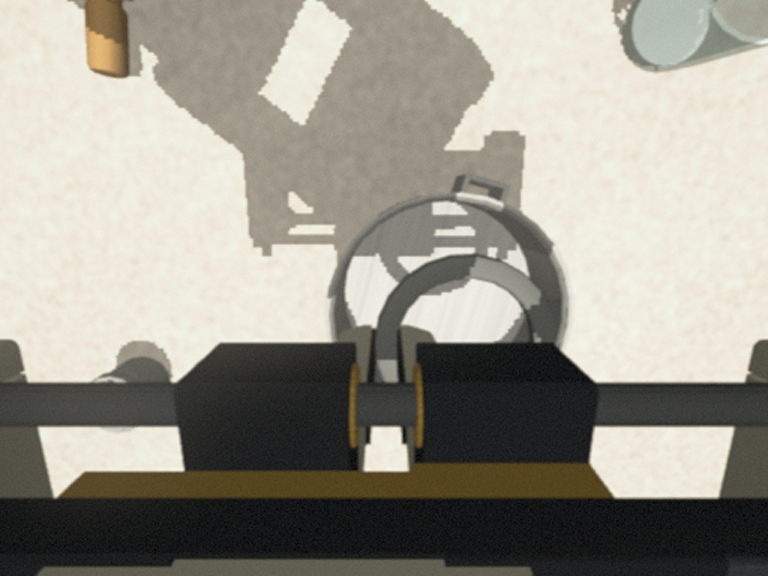

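Run:
```python
from h import *
s=bot.state();c=capture("wrist")
im=c["image"][:,:,::-1];cv2.imwrite("pics/w11c.png",cv2.resize(im[110:235,210:390],None,fx=4.4,fy=4.4,interpolation=cv2.INTER_CUBIC))
print(wristw(c,s,448.5/1.5-.17,311/1.5-.17,60),wristw(c,s,330/1.5-.17,311/1.5-.17,60),wristw(c,s,567/1.5-.17,311/1.5-.17,60),wristw(c,s,448.5/1.5-.17,193/1.5-.17,60))
```

```text
[ 626.7 -288.7   60. ] [ 558.6 -288.7   60. ] [ 694.9 -288.7   60. ] [ 624.3 -222.7   60. ]
```

View pics/w11c.png

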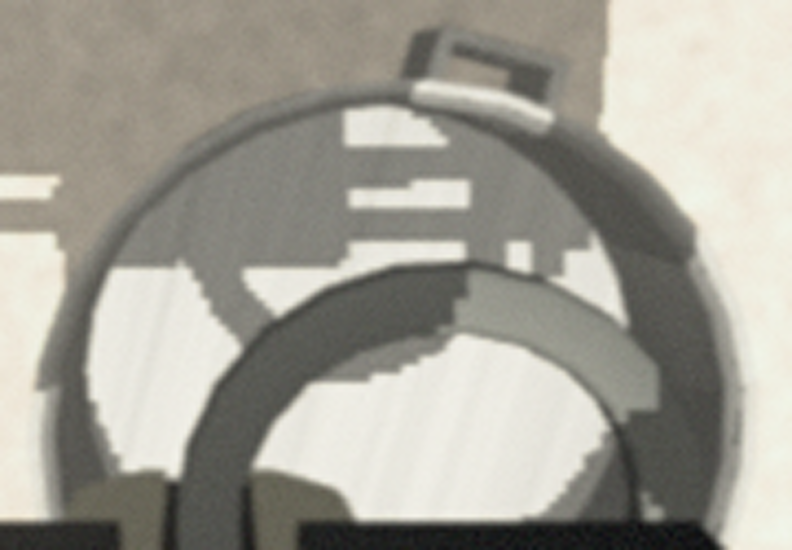

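Run:
```python
from h import *
from scipy.optimize import least_squares
s=bot.state();c=capture("wrist")
P=np.array([wristw(c,s,(u+.5)/4.4-.5+210,(v+.5)/4.4-.5+110,60)[:2] for u,v in [(42,420),(62,300),(130,203),(240,125),(360,86),(600,145),(697,240),(738,350),(742,430)]])
f=least_squares(lambda p:np.hypot(*(P-p[:2]).T)-70,[625,-288]);print(f.x,f.fun.round(1))
f=least_squares(lambda p:np.hypot(*(P-p[:2]).T)-p[2],[625,-288,70]);print(f.x,f.fun.round(1))
F=np.array([wristw(c,s,(u+.5)/4.4-.5+210,(v+.5)/4.4-.5+110,4)[:2] for u,v in [(88,370),(110,280),(330,104),(345,104),(590,240),(628,320)]])
f=least_squares(lambda p:np.hypot(*(F-p[:2]).T)-63,[625,-288]);print(f.x,f.fun.round(1))
```

```text
[ 626.39317615 -293.25907337] [-1.5  0.4  0.1 -0.3  0.4 -0.2  0.2 -0.4 -0.9]
[ 626.46517682 -291.99017314   69.06601505] [-0.6  0.8  0.2 -0.5  0.1 -0.3  0.3  0.1 -0.1]
[ 626.77584065 -290.3453221 ] [ 2.1  0.1  0.1 -0.3 -0.6  2.7]
```

Emit:
{"fn": "jog_arm", "kwargs": {
  "commands": [
    [3,0,-1.5,0],
    [2.2,0,-1.5,0],
    [0,10,0,0],
    [0,20,0,0],
    [0,20,0,0],
    [0,18,0,0],
    [0,12,0,0],
    [0,10,0,0],
    [0,6,0,0],
    [0,4,0,0],
    [0,0,0,0],
    [0,0,0,0]
  ]
}}

```text
time: 27.65
ee_pos: [595.6, -291.1, 18.4]
tcp_rot: [-0.707, 0.707, 0.0, 0.0]
force: [0.4, -0.2, 0.8]
width: 9.4
```

Run:
```python
from h import *
s=bot.state();print(s["ee_pos"],s["width"],s["force"])
c=save("wrist","w12.png",s=1.5)
```

```text
[ 595.55752024 -291.12165361   18.42138395] 9.3986107459762 [ 0.43513784 -0.17733845  0.84555482]
```

View pics/w12.png

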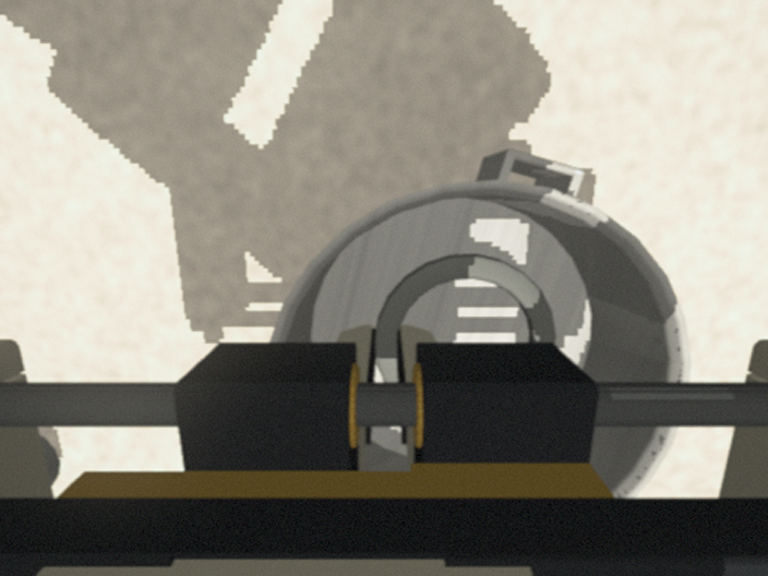

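Emit:
{"fn": "jog_arm", "kwargs": {
  "commands": [
    [0,4,0,0],
    [0,3,0,0],
    [0,2,0,0],
    [0,1,0,0],
    [0,0,0,0],
    [0,0,0,0],
    [0,0,0,0]
  ]
}}

```text
time: 28.4
ee_pos: [595.3, -291.0, 8.0]
tcp_rot: [-0.707, 0.707, 0.0, 0.0]
force: [-1.2, 0.1, 2.1]
width: 9.2
```

Emit:
{"fn": "jog_arm", "kwargs": {
  "commands": [
    [0,0,0,0],
    [0,0,0,0],
    [0,0,0,0],
    [0,0,0,0],
    [0,0,0,0]
  ],
  "claw": 0.19
}}

```text
time: 28.9
ee_pos: [595.3, -291.0, 7.9]
tcp_rot: [0.707, -0.707, 0.0, -0.0]
force: [0.2, 0.1, 0.2]
width: 18.0
```

Emit:
{"fn": "jog_arm", "kwargs": {
  "commands": [
    [0,-4,0,0],
    [0,-10,0,0],
    [0,-20,0,0],
    [0,-30,0,0],
    [0,-35,0,0],
    [0,-25,0,0],
    [0,-10,0,0],
    [0,0,0,0],
    [0,0,0,0]
  ]
}}

```text
time: 29.8
ee_pos: [594.8, -290.7, 140.8]
tcp_rot: [0.707, -0.707, 0.0, 0.0]
force: [0.9, -0.0, 0.6]
width: 17.6
```

Run:
```python
from h import *
s=bot.state();print(s["ee_pos"],s["width"],s["force"])
c=save("wrist","w13.png",s=1.5)
```

```text
[ 594.80153031 -290.6776656   140.81066244] 17.649323498600285 [ 0.91398606 -0.0267965   0.55252125]
```

View pics/w13.png

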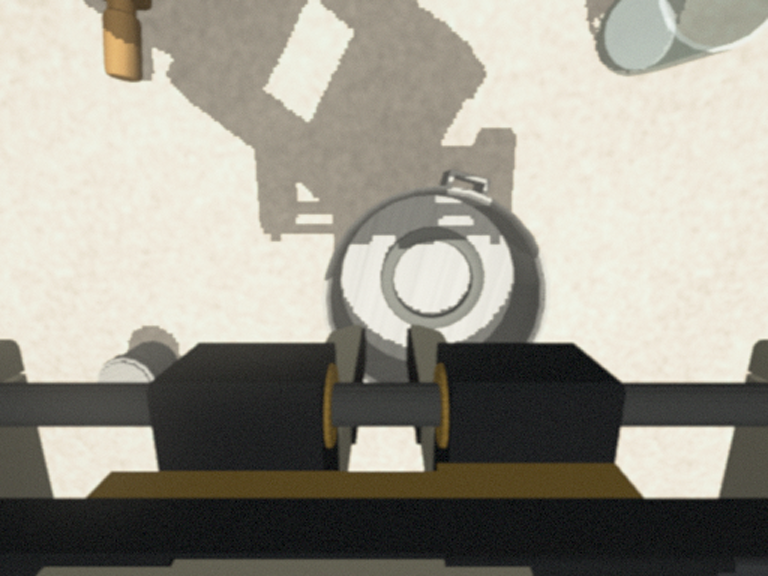

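Run:
```python
from h import *
s=bot.state();c=capture("wrist")
print(wristw(c,s,432.5/1.5-.17,277/1.5-.17,10))
```

```text
[ 630.1 -287.3   10. ]
```

Emit:
{"fn": "jog_arm", "kwargs": {
  "commands": [
    [-10,0,-4,0],
    [-20,0,-7,0],
    [-25,0,-9,0],
    [-25,0,-9,0],
    [-25,0,-9,0],
    [-25,0,-9,0],
    [-25,0,-9,0],
    [-18,0,-6,0],
    [-10,0,-4,0],
    [-4,0,-1,0],
    [0,0,0,0],
    [0,0,0,0],
    [0,0,0,0]
  ],
  "claw": 0.75
}}

```text
time: 31.2
ee_pos: [408.9, -357.7, 141.9]
tcp_rot: [-0.707, 0.707, 0.0, -0.0]
force: [0.7, -0.9, 0.0]
width: 69.6
```

Run:
```python
from h import *
s=bot.state();print(s["ee_pos"],s["width"],s["force"])
c=save("wrist","w14.png",s=1.5)
```

```text
[ 408.86473718 -357.72070764  141.85910803] 69.58257977803666 [ 0.74728559 -0.90353085  0.04785998]
```

View pics/w14.png

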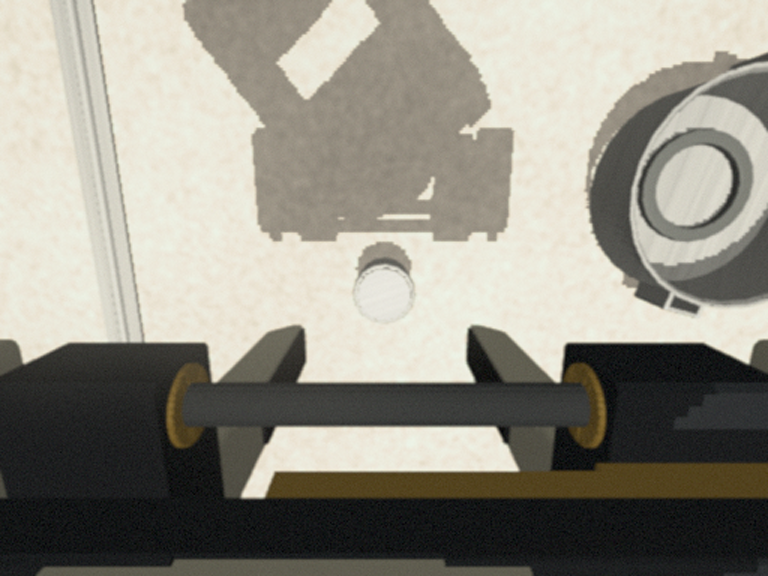

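Run:
```python
from h import *
s=bot.state();c=capture("wrist")
print(wristw(c,s,384/1.5-.17,293/1.5-.17,40))
im=cv2.imread("pics/w13.png");cv2.imwrite("pics/w13c.png",cv2.resize(im[170:370,320:560],None,fx=3.2,fy=3.2,interpolation=cv2.INTER_CUBIC))
```

```text
[ 408.5 -359.6   40. ]
```

View pics/w13c.png

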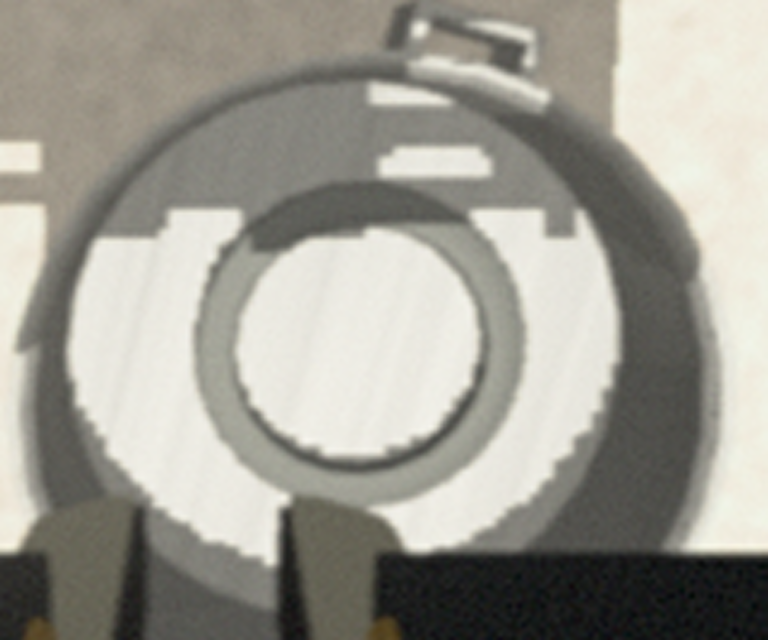

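Emit:
{"fn": "jog_arm", "kwargs": {
  "commands": [
    [-0.5,15,-0.7,0],
    [0,25,0,0],
    [0,28,0,0],
    [0,25,0,0],
    [0,16,0,0],
    [0,10,0,0],
    [0,5,0,0],
    [0,2.5,0,0],
    [0,0,0,0],
    [0,0,0,0]
  ]
}}

```text
time: 32.3
ee_pos: [408.1, -359.0, 16.1]
tcp_rot: [-0.707, 0.707, 0.0, 0.0]
force: [0.2, -0.5, 0.1]
width: 70.1
```

Emit:
{"fn": "jog_arm", "kwargs": {
  "commands": [
    [0,0,0,0],
    [0,0,0,0],
    [0,0,0,0],
    [0,0,0,0],
    [0,0,0,0],
    [0,0,0,0],
    [0,0,0,0]
  ],
  "claw": 0
}}

```text
time: 33.0
ee_pos: [407.9, -358.7, 15.5]
tcp_rot: [-0.707, 0.707, 0.0, 0.0]
force: [0.1, 1.6, 2.7]
width: 41.8
```

Emit:
{"fn": "jog_arm", "kwargs": {
  "commands": [
    [0,-4,0,0],
    [0,-10,0,0],
    [0,-20,0,0],
    [0,-25,0,0],
    [0,-25,0,0],
    [0,-20,0,0],
    [0,-10,0,0],
    [0,0,0,0],
    [0,0,0,0]
  ]
}}

```text
time: 33.9
ee_pos: [407.5, -358.4, 128.9]
tcp_rot: [0.707, -0.707, 0.0, 0.0]
force: [0.3, -0.2, -1.4]
width: 41.6
```

Run:
```python
from h import *
s=bot.state();print(s["ee_pos"],s["width"],s["force"])
c=save("wrist","w15.png",s=1.5);save("scene","s15.png",(100,120,300,270),s=4)
```

```text
[ 407.54022317 -358.38587681  128.89968776] 41.635466458307576 [ 0.27665947 -0.24826694 -1.38782302]
```

View pics/w15.png

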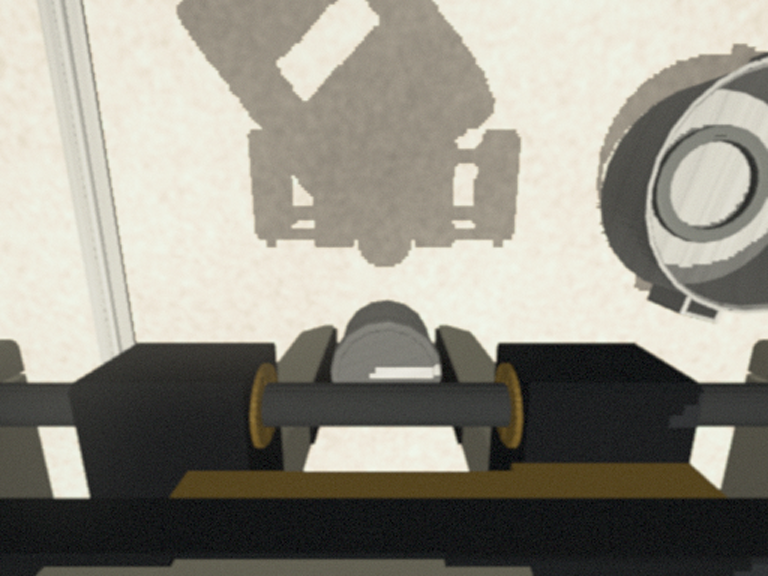

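View pics/s15.png

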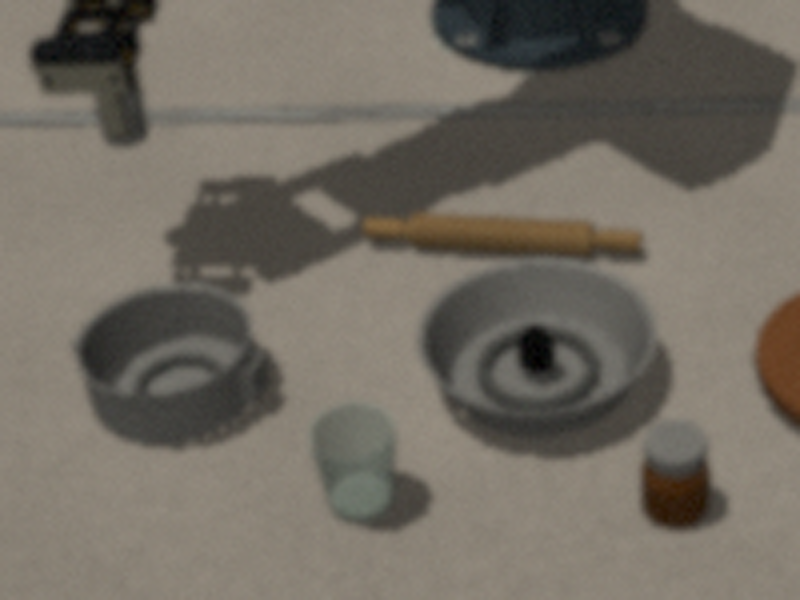

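Emit:
{"fn": "jog_arm", "kwargs": {
  "commands": [
    [8,0,3,0],
    [16,0,5,0],
    [22,0,7,0],
    [25,0,8,0],
    [25,0,8,0],
    [25,0,8,0],
    [25,0,8,0],
    [25,0,8,0],
    [22,0,7,0],
    [16,0,5,0],
    [9,0,2,0],
    [4,0,0.6,0],
    [0,0,0,0],
    [0,0,0,0],
    [0,0,0,0]
  ]
}}

```text
time: 35.5
ee_pos: [629.3, -289.4, 129.5]
tcp_rot: [0.707, -0.707, 0.0, -0.0]
force: [-0.8, 0.8, -1.4]
width: 42.3
```

Emit:
{"fn": "jog_arm", "kwargs": {
  "commands": [
    [0,10,0,0],
    [0,20,0,0],
    [0,25,0,0],
    [0,20,0,0],
    [0,12,0,0],
    [0,7,0,0],
    [0,5,0,0],
    [0,0,0,0],
    [0,0,0,0],
    [0,0,0,0]
  ]
}}

```text
time: 36.5
ee_pos: [630.2, -289.3, 31.3]
tcp_rot: [-0.707, 0.707, 0.0, 0.0]
force: [-1.0, -0.2, -1.4]
width: 41.8
```

Run:
```python
from h import *
s=bot.state();print(s["ee_pos"],s["width"],s["force"])
c=save("wrist","w16.png",s=1.5)
```

```text
[ 630.19380662 -289.25365837   31.27324925] 41.847811473209596 [-1.03906408 -0.16888992 -1.42747479]
```

View pics/w16.png

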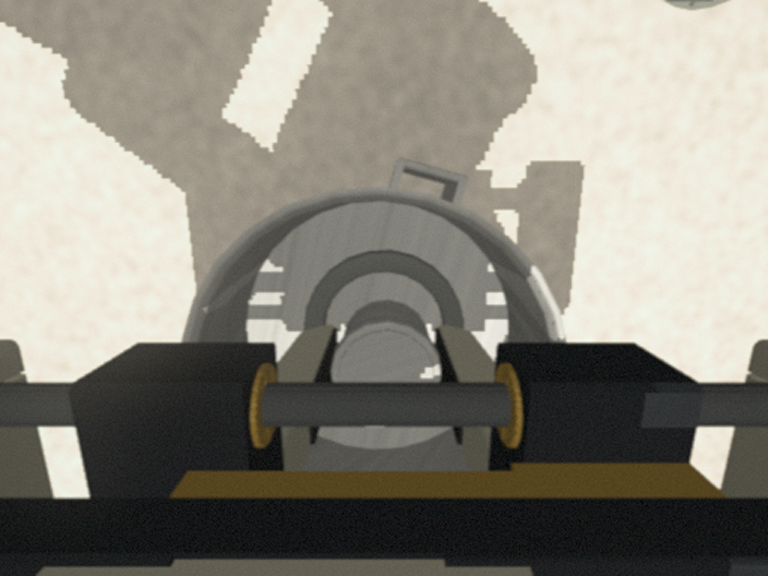

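Emit:
{"fn": "jog_arm", "kwargs": {
  "commands": [
    [0,4,0,0],
    [0,3,0,0],
    [0,2,0,0],
    [0,1.5,0,0],
    [0,0.5,0,0],
    [0,0,0,0],
    [0,0,0,0]
  ]
}}

```text
time: 37.25
ee_pos: [629.8, -289.0, 19.6]
tcp_rot: [-0.707, 0.707, 0.0, 0.0]
force: [-0.9, 0.7, 1.5]
width: 42.2
```

Emit:
{"fn": "jog_arm", "kwargs": {
  "commands": [
    [0,0,0,0],
    [0,0,0,0],
    [0,0,0,0],
    [0,0,0,0],
    [0,0,0,0]
  ],
  "claw": 0.62
}}

```text
time: 37.75
ee_pos: [629.8, -289.1, 19.4]
tcp_rot: [-0.707, 0.707, 0.0, 0.0]
force: [0.2, -0.4, 0.9]
width: 57.6
```

Emit:
{"fn": "jog_arm", "kwargs": {
  "commands": [
    [0,-4,0,0],
    [0,-10,0,0],
    [0,-20,0,0],
    [0,-30,0,0],
    [0,-35,0,0],
    [0,-25,0,0],
    [0,-10,0,0],
    [0,0,0,0],
    [0,0,0,0]
  ]
}}

```text
time: 38.65
ee_pos: [629.3, -288.8, 152.2]
tcp_rot: [0.707, -0.707, 0.001, 0.0]
force: [-0.8, -0.5, -0.5]
width: 57.3
```

Run:
```python
from h import *
s=bot.state();print(s["ee_pos"],s["width"],s["force"])
c=save("wrist","w17.png",s=1.5)
```

```text
[ 629.29557584 -288.81169245  152.23947396] 57.26939942164206 [-0.75777581 -0.50337498 -0.54023239]
```

View pics/w17.png

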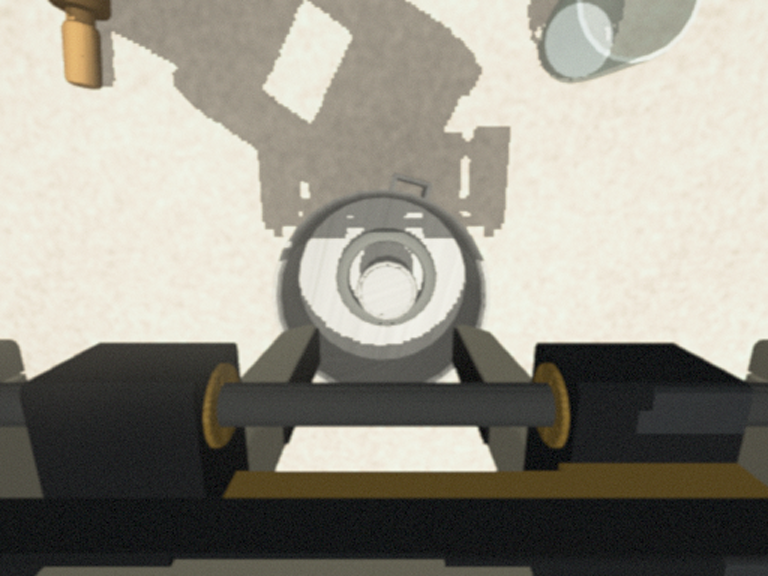

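Pot standing in the seal inside the tier (w17: ring centred at (386,277), lid at (387,290)). Now the pin.

Emit:
{"fn": "jog_arm", "kwargs": {
  "commands": [
    [-8,0,11,0],
    [-15,0,20,0],
    [-20,0,27,0],
    [-22,0,31,0],
    [-22,0,31,0],
    [-22,0,31,0],
    [-22,0,31,0],
    [-20,0,28,0],
    [-17,0,23,0],
    [-13,0,18,0],
    [-7,0,10,0],
    [-2,0,2.5,0],
    [0,0,0,0.057],
    [0,0,0,0.057],
    [0,0,0,0],
    [0,0,0,0]
  ],
  "claw": 0.7
}}

```text
time: 40.3
ee_pos: [440.1, -26.0, 153.2]
tcp_rot: [0.706, -0.706, 0.04, -0.04]
force: [0.6, -0.4, -1.0]
width: 65.3
```

Run:
```python
from h import *
s=bot.state();print(s["ee_pos"],s["tcp_rot"],s["width"],s["force"])
c=save("wrist","w18.png",s=1.5);
c=save("top","t18.png",(245,130,445,280),s=4)
```

```text
[440.07459176 -25.9629499  153.18977792] [ 0.70598183 -0.70598016  0.03998828 -0.03978193] 65.29134436013516 [ 0.62770922 -0.37717419 -1.00484684]
```

View pics/w18.png

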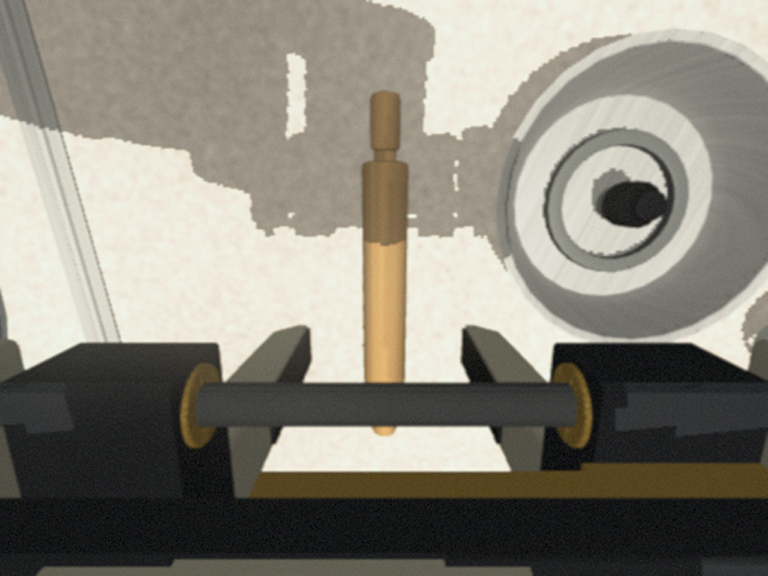

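View pics/t18.png

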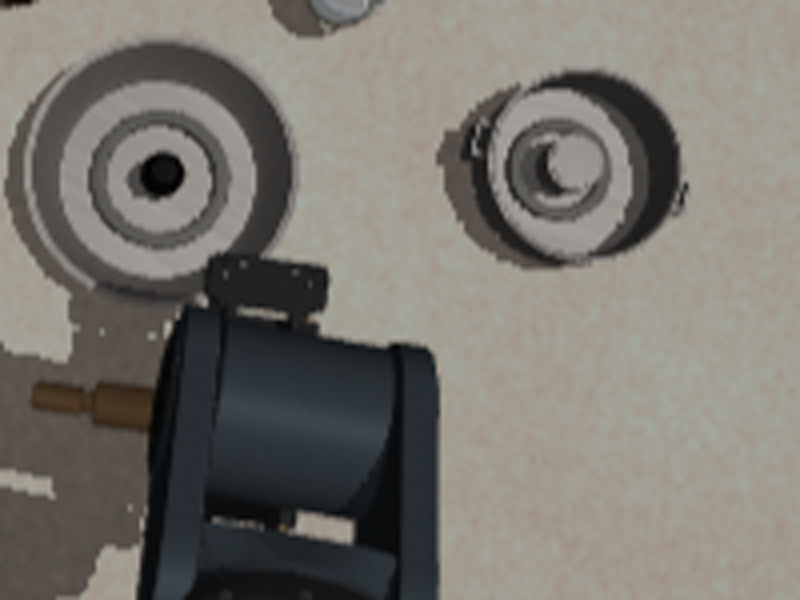

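Emit:
{"fn": "jog_arm", "kwargs": {
  "commands": [
    [0,15,0,0],
    [0,25,0,0],
    [0,30,0,0],
    [0,30,0,0],
    [0,22,0,0],
    [0,14,0,0],
    [0,8,0,0],
    [0,4,0,0],
    [0,0,0,0],
    [0,0,0,0]
  ]
}}

```text
time: 41.4
ee_pos: [440.2, -25.6, 6.0]
tcp_rot: [-0.706, 0.706, -0.04, 0.041]
force: [-0.3, -0.1, -0.3]
width: 65.0
```

Emit:
{"fn": "jog_arm", "kwargs": {
  "commands": [
    [0,0,0,0],
    [0,0,0,0],
    [0,0,0,0],
    [0,0,0,0],
    [0,0,0,0],
    [0,0,0,0],
    [0,0,0,0]
  ],
  "claw": 0
}}

```text
time: 42.1
ee_pos: [439.8, -25.6, 5.5]
tcp_rot: [0.706, -0.706, 0.04, -0.04]
force: [-0.6, 0.6, 2.8]
width: 33.2
```

Emit:
{"fn": "jog_arm", "kwargs": {
  "commands": [
    [0,-4,0,0],
    [0,-10,0,0],
    [0,-20,0,0],
    [0,-25,0,0],
    [0,-30,0,0],
    [0,-25,0,0],
    [0,-15,0,0],
    [0,0,0,0],
    [0,0,0,0]
  ]
}}

```text
time: 43.0
ee_pos: [439.6, -25.5, 134.4]
tcp_rot: [-0.706, 0.706, -0.04, 0.04]
force: [0.5, 0.2, -2.1]
width: 33.2
```

Run:
```python
from h import *
s=bot.state();print(s["ee_pos"],s["tcp_rot"],s["width"],s["force"],s["torque"])
c=save("wrist","w19.png",s=1.5);
```

```text
[439.58146425 -25.52570533 134.38438462] [-0.70594796  0.70596881 -0.04019477  0.04037187] 33.24657062768692 [ 0.5348868   0.16210869 -2.09788348] [-0.06426532  0.12806274  0.00583672]
```

View pics/w19.png

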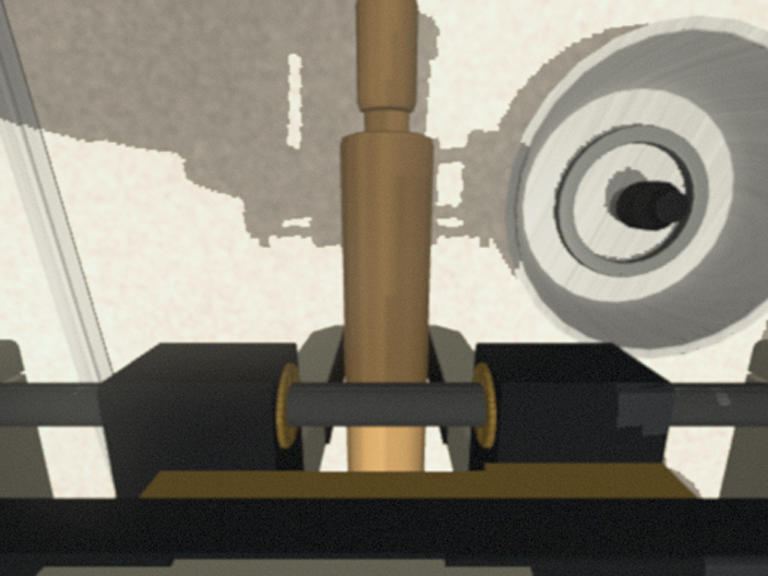

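Emit:
{"fn": "jog_arm", "kwargs": {
  "commands": [
    [0,0,0,-0.057],
    [0,0,0,-0.057],
    [5,0,9,0],
    [10,0,18,0],
    [15,0,25,0],
    [18,0,30,0],
    [18,0,30,0],
    [18,0,30,0],
    [18,0,30,0],
    [18,0,30,0],
    [18,0,30,0],
    [18,0,30,0],
    [14,0,25,0],
    [10,0,18,0],
    [6,0,10,0],
    [3,0,5,0],
    [0,0,0,0],
    [0,0,0,0],
    [0,0,0,0]
  ]
}}

```text
time: 44.95
ee_pos: [628.6, 294.0, 134.4]
tcp_rot: [-0.707, 0.707, -0.0, 0.0]
force: [-0.4, -0.3, -2.0]
width: 33.4
```

Run:
```python
from h import *
s=bot.state();print(s["ee_pos"],s["tcp_rot"],s["width"],s["force"],s["torque"])
c=save("wrist","w20.png",s=1.5);
```

```text
[628.57773662 293.95114767 134.35543363] [-7.07040561e-01  7.07172854e-01 -4.07835236e-04  1.82952290e-04] 33.41712765985504 [-0.39565407 -0.33976883 -2.03078271] [-0.04933606  0.01653972  0.02328155]
```

View pics/w20.png

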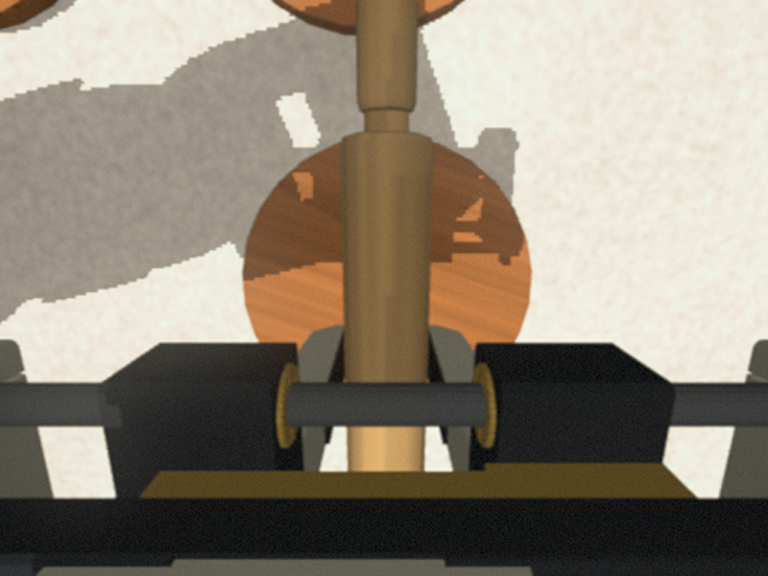

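Run:
```python
from h import *
s=bot.state();c=capture("wrist")
print(wristw(c,s,243/1.5-.17,275/1.5-.17,30),wristw(c,s,531/1.5-.17,275/1.5-.17,30),wristw(c,s,387/1.5-.17,137/1.5-.17,30))
```

```text
[532.7 304.1  30. ] [728.2 303.8  30. ] [630.4 392.4  30. ]
```

Emit:
{"fn": "jog_arm", "kwargs": {
  "commands": [
    [1.5,10,0,0],
    [0,20,0,0],
    [0,22,0,0],
    [0,18,0,0],
    [0,10,0,0],
    [0,6,0,0],
    [0,5,0,0],
    [0,3,0,0],
    [0,2,0,0],
    [0,1,0,0],
    [0,0,0,0],
    [0,0,0,0],
    [0,0,0,0]
  ]
}}

```text
time: 46.35
ee_pos: [630.4, 294.5, 37.7]
tcp_rot: [0.707, -0.707, -0.0, -0.0]
force: [0.0, -0.1, -1.6]
width: 33.3
```

Emit:
{"fn": "jog_arm", "kwargs": {
  "commands": [
    [0,1,0,0],
    [0,0.6,0,0],
    [0,0,0,0],
    [0,0,0,0]
  ]
}}

```text
time: 46.75
ee_pos: [630.3, 294.4, 35.8]
tcp_rot: [-0.707, 0.707, -0.0, -0.0]
force: [-0.1, 0.3, -1.7]
width: 33.0
```

Emit:
{"fn": "jog_arm", "kwargs": {
  "commands": [
    [0,0.5,0,0],
    [0,0,0,0],
    [0,0,0,0]
  ]
}}

```text
time: 47.05
ee_pos: [630.4, 294.5, 35.6]
tcp_rot: [0.707, -0.707, -0.0, -0.0]
force: [-0.7, -0.1, 1.2]
width: 32.9
```

Emit:
{"fn": "jog_arm", "kwargs": {
  "commands": [
    [0,0,0,0],
    [0,0,0,0],
    [0,0,0,0],
    [0,0,0,0],
    [0,0,0,0]
  ],
  "claw": 0.5
}}

```text
time: 47.55
ee_pos: [630.3, 294.4, 35.3]
tcp_rot: [-0.707, 0.707, -0.0, -0.0]
force: [-0.2, -0.4, 0.0]
width: 46.0
```

Emit:
{"fn": "jog_arm", "kwargs": {
  "commands": [
    [0,0,0,0],
    [0,0,0,0],
    [0,0,0,0],
    [0,0,0,0],
    [0,0,0,0],
    [0,0,0,0],
    [0,-4,0,0],
    [0,-8,0,0],
    [0,-15,0,0],
    [0,-25,0,0],
    [0,-35,0,0],
    [0,-35,0,0],
    [0,-25,0,0],
    [0,-10,0,0],
    [0,0,0,0],
    [0,0,0,0]
  ]
}}

```text
time: 49.15
ee_pos: [629.8, 294.2, 191.3]
tcp_rot: [-0.707, 0.707, -0.001, -0.001]
force: [-1.0, 0.6, 0.0]
width: 46.6
```

Run:
```python
from h import *
s=bot.state();print(s["ee_pos"],s["width"],s["force"])
c=save("wrist","w21.png",s=1.5)
```

```text
[629.80245125 294.24745046 191.25259491] 46.5578841698135 [-1.04357636  0.60853478  0.03397589]
```

View pics/w21.png

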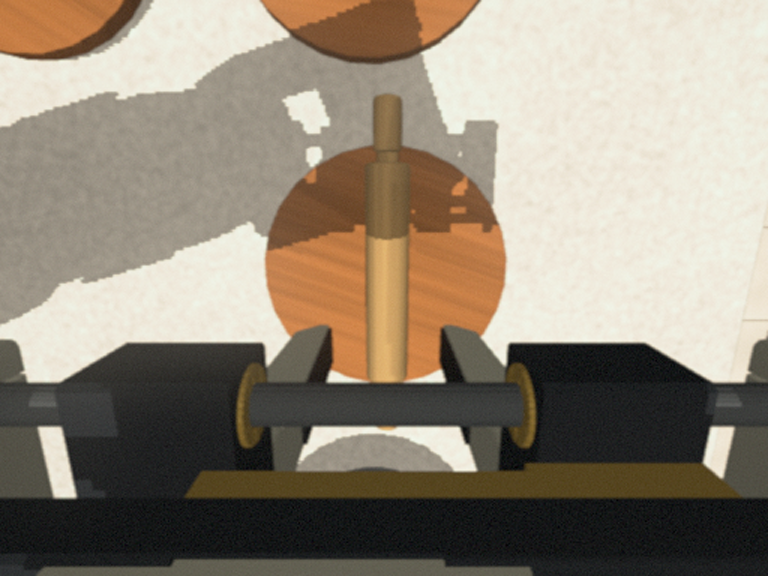

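The pin lies across the middle of the board. I'll retreat the arm for a clear final view.

Emit:
{"fn": "jog_arm", "kwargs": {
  "commands": [
    [-15,0,5,0],
    [-25,0,15,0],
    [-30,0,20,0],
    [-30,0,20,0],
    [-30,0,20,0],
    [-30,0,20,0],
    [-30,0,20,0],
    [-30,0,20,0],
    [-30,0,20,0],
    [-30,0,20,0],
    [-30,0,20,0],
    [-30,0,15,0],
    [-15,0,5,0],
    [0,0,0,0],
    [0,0,0,0],
    [0,0,0,0]
  ]
}}

```text
time: 50.8
ee_pos: [276.4, 513.8, 192.1]
tcp_rot: [-0.707, 0.707, -0.0, 0.0]
force: [1.1, -0.6, -0.5]
width: 46.5
```

Run:
```python
from h import *
import pickle
s=bot.state();print(s["time"],s["ee_pos"],s["width"],s["force"])
c=save("top","t22.png",(145,90,435,280),s=2.7); save("scene","s22.png",(100,120,460,270),s=2.2)
a=pickle.load(open("cams.pkl","rb"))[0]
d=np.abs(c["image"].astype(int)-a["image"]).sum(2)
print(d[100:142,230:262].max(),d[108:145,305:350].max())
```

```text
50.8 [276.42521057 513.83612189 192.05600003] 46.54654882688871 [ 1.06763732 -0.55395694 -0.46233188]
5 5
```

View pics/t22.png

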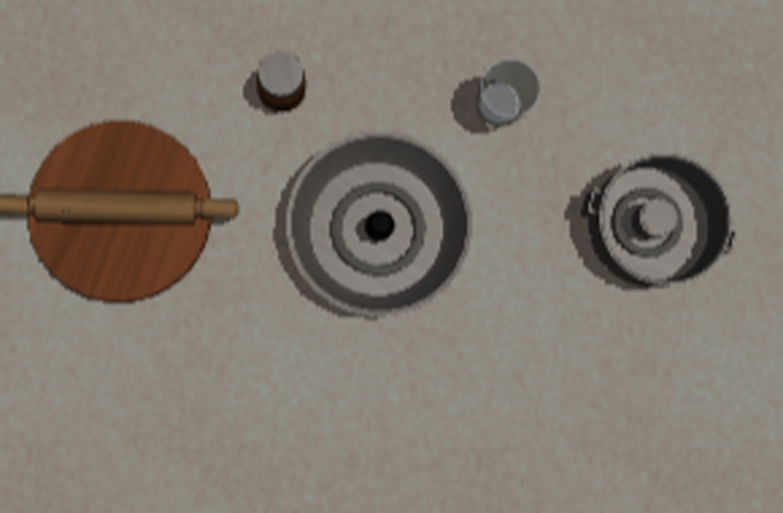

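View pics/s22.png

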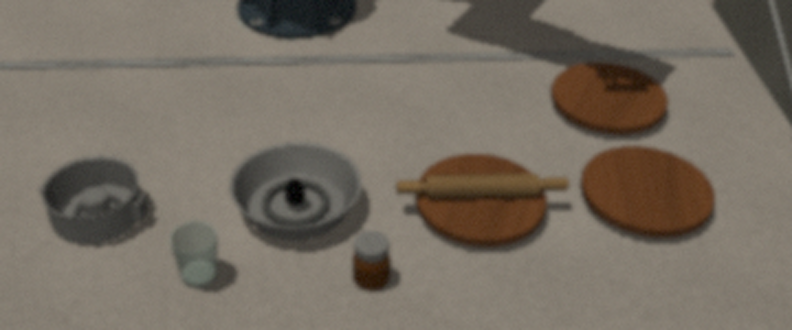

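Emit:
{"fn": "jog_arm", "kwargs": {
  "commands": [
    [0,0,0,0],
    [0,0,0,0],
    [0,0,0,0],
    [0,0,0,0],
    [0,0,0,0],
    [0,0,0,0],
    [0,0,0,0],
    [0,0,0,0],
    [0,0,0,0],
    [0,0,0,0]
  ]
}}

```text
time: 51.9
ee_pos: [275.3, 514.4, 192.3]
tcp_rot: [-0.707, 0.707, 0.0, -0.0]
force: [0.5, 0.0, -1.6]
width: 46.8
```

Run:
```python
from h import *
c=capture("top");im=c["image"][90:280,145:435,::-1]
o=cv2.imread("pics/t22.png");n=cv2.resize(im,None,fx=2.7,fy=2.7,interpolation=cv2.INTER_CUBIC)
print(np.abs(o.astype(int)-n).max())
u=lambda x:(x+.5)/2.7-.5
print(world(c,u(117)+145,u(207)+90,47),world(c,u(120)+145,u(211)+90,30))
order.hand_in()
```

```text
3
[629.57934278 294.75705317  47.        ] [627.80856478 294.04620383  30.        ]
the job is handed in; nothing more can be done
```

All three sets are made up, in the order you gave, and the job was handed in at about 52 s of the 144 s allowed. No verdict is reported.

- **Cooker set:** the large gasket lies flat and centred on the bowl floor, with the whistle cap upright in its middle.
- **Tiffin set:** the small seal lies flat on the tier floor, with the pot upright inside it. The seal sits about 3 mm off the tier's centre because I shifted it to give the outer finger room. The views disagreed by up to about 7 mm on the tier's centre and about 3.5 mm on where the seal lay. Both sets of views show everything clear of the walls.
- **Chapati set:** the pin lies across the rolling board farthest to the robot's right, about 2 mm off its middle.

In the last checks, two top views a second apart showed nothing moving. The tumbler and the spice jar look the same as in the first picture. The gripper is open and clear of everything, and the highest force I read at the wrist was about 5 N.

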